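Rotate and restock a tin row in the pantry rack

TASK

Restock the row of red tins in the pantry rack, oldest in front: bring the old tin (black lid) forward against the front stop, then stand the new tin (yellow lid) from the counter behind it in the same lane and let go. Then draw the row's blue back-stop forward by its orange tab until its sprung plate presses lightly on the new tin, so that the row is snug but not squeezed hard; leave it so, and leave all the other jars and cartons where they stand.

Things in the scene. Friction and masses are not known exactly. Their poses are not given: they have to be found in the camera images.
- rack: fixed white pantry rack. Origin: on the counter (z = 0), on the lane's centre line, at the inner face of the front stop; x points along the lane to the rack's back, y left, z up. Floor board 12 mm thick, from x -25 to 260 mm, y -175 to 165. All its things turn and move with it.
- lane_front (a point): front end of the lane: on the lane floor (12 mm above the counter), centred, at the inner face of the clear front stop strip (6 mm thick, top 28 mm above the counter). The lane runs back from here in rack x, 64 mm wide between grey rails whose tops are 22 mm above the counter.
- shelf_edge (a point): lowest point of the front edge of the white wire shelf over the rear of the rack: at rack x = 112 mm, 215 mm above the counter. The shelf reaches back to x = 254, y from -165 to 155, on 12 mm posts at its corners; cartons on its two ends reach 280 mm. A tool pointing straight down strikes it when its body is wider than the gap; tilted 30 to 40 degrees, fingertips leading to the back, it passes under.
- old_tin: old tin: red cylinder with a white label and a black lid, 56 mm diameter, 84 tall, about 0.17 kg, standing upright in the lane far back under the wire shelf. Origin: centre of its underside, z up. Against the front stop its origin is at rack x = 28 mm.
- new_tin: new tin: as the old one but with a yellow lid, standing on the counter right of the rack, at one of three places. Origin: centre of its underside. In the finished row its origin is at about rack x = 84 mm.
- follower: blue back-stop that slides along the lane behind the tins, 105 mm of travel, about 9 N of steady drag, stays where it is left. Axes as the rack's. Origin: on the lane floor, centred, 25 mm in front of its blue upright (at the start 195 to 205 mm behind the front stop; 205 is its rear end). A strap right of the lane, top 38 mm above the counter, joins it to the orange tab.
- backstop_face (a point): front face of the back-stop's blue upright, 46 mm above the counter. Ahead of it, on an adjusting screw, stands a grey metal plate 54 mm wide; its front is 25 to 43 mm ahead of this point, set differently each time and not measured: feel for it. The plate is sprung and yields backwards by 1 N per mm, up to 12 mm. A light press is 1.5 to 7 N, the plate pushed in about 2 to 7 mm.
- pull_tab (a point): point in the orange tab of the back-stop, 72 mm above the counter, 16 mm below the tab's top. The tab is an upright plate, 10 mm thick along the lane, 24 mm wide across it, 165 mm in front of the back-stop's origin and 57 mm right of the lane's centre line. It moves with the back-stop; pull it towards rack -x.
- jar_honey: bystander: honey jar with brass cap, 60 mm diameter, 88 tall, on the counter (mm). Origin: centre of its underside.
- tea_carton: bystander: green tea carton 55 x 55 x 80 tall, on the counter (mm). Origin: centre of its underside.
- jar_sauce: bystander: terracotta-red sauce jar with green cap, 60 diameter, 90 tall, in the rack left of the row (mm). Origin: centre of its underside.
- jar_olives: bystander: green glass olive jar with white cap, 60 diameter, 90 tall, in the rack left of the row (mm). Origin: centre of its underside.
- stock_carton: bystander: yellow carton 60 x 50 x 85 tall, in the rack right of the row (mm). Origin: centre of its underside.
- can_beans: bystander: steel can with blue label, 56 diameter, 80 tall, in the rack right of the row (mm). Origin: centre of its underside.

How it is judged:
On the way, in this order (a step that is already met when the one before it is completed fails the run):
1. the old tin stands in the lane near the front stop (its origin within 45 mm of it) (x of old_tin in the frame of rack between 0.0235 and 0.045 m and y of old_tin in the frame of rack between -0.009 and 0.009 m and z of old_tin in the frame of rack between 0.008 and 0.016 m and angle between old_tin's own z axis and vertical below 0.1 rad), for 0.1 s.
2. the new tin stands in the lane behind the old one, let go (all of step 1 and x of new_tin in the frame of rack between 0.078 and 0.135 m and y of new_tin in the frame of rack between -0.009 and 0.009 m and z of new_tin in the frame of rack between 0.008 and 0.016 m and angle between new_tin's own z axis and vertical below 0.1 rad and contact force between the fingers and new_tin below 0.1 N), for 0.2 s.
3. the back-stop's plate presses lightly on the new tin (1 to 8 N), the old tin against the front stop (x of old_tin in the frame of rack between 0.0235 and 0.0315 m and y of old_tin in the frame of rack between -0.009 and 0.009 m and z of old_tin in the frame of rack between 0.008 and 0.016 m and angle between old_tin's own z axis and vertical below 0.1 rad and contact force between follower and new_tin between 1 and 8 N), for 0.1 s.
At the end, for the whole second after the job is handed in: Both tins upright (within 0.1 rad) on the lane floor and centred within 9 mm, the old tin's origin 23.5 to 31.5 mm behind the front stop, the new tin's 79 to 88.5 mm, the back-stop's plate pressing on the new tin with 1 to 8 N, all at rest (all of step 3 and x of new_tin in the frame of rack between 0.079 and 0.0885 m and y of new_tin in the frame of rack between -0.009 and 0.009 m and z of new_tin in the frame of rack between 0.008 and 0.016 m and angle between new_tin's own z axis and vertical below 0.1 rad and linear speed of each of old_tin, new_tin, follower below 0.01 m/s); the robot touches nothing.
It fails at once if the back-stop squeezes the new tin with more than 16 N (contact force between follower and new_tin above 16 N).
It fails at once if a tin is tipped over (more than 0.6 rad) (angle between any of old_tin, new_tin's own z axis and vertical above 0.6 rad).
It fails at once if a bystander is moved by more than 20 mm (distance of any of jar_honey, tea_carton, jar_sauce, jar_olives, stock_carton, can_beans from where it was at the start of the episode above 0.02 m).
It also fails if it takes over 66 s, if anything falls off the work surface, if the arm or the gripper's body presses on something with over 40 N, if the wrist force passes 120 N, or if a joint passes its speed limit or range.

ROBOT

A 6-joint arm with a two-finger parallel gripper is mounted at the origin on the work surface. World frame = base frame: x ahead of the robot, y to its left, z up, the work surface at z = 0. Lengths are in m, angles in rad, forces in N, time in s.
With the tool pointing down it reaches from about 0.225 to 0.875 m from the base axis. Payload 3.4 kg.
Tool frame: the origin (TCP) lies at the very end of the fingers, on their centre line; the grasp point (between the pads) lies 19 mm behind it; z points along the fingers, y is the line along which they close (so a half turn about z gives the same grasp; the last joint's range is limited). The gripper opens to 85 mm and grips with 20 to 120 N. Pads are 22 mm wide; open, the fingers measure 114 mm over their backs; the gripper's body (76 mm by 85 mm) begins 54 mm behind the grasp point. The pads swing forward as they close: fully open they stand 13 mm farther back than shut.
Start: joints at [1.01, 0.276, 1.505, -0, 1.361, -0.121], TCP at [0.245, 0.52, 0.231] pointing down, gripper open.
Joint ranges: [-2.89, 2.89], [-0.75, 2.08], [0.22, 2.7], [-1.18, 4.32], [0.11, 2.71], [-2.7, 2.7]. Speed limits (rad/s): [2.57, 2.57, 3.14, 3.14, 3.14, 3.14].

INTERFACE

Orientations are given as a unit quaternion [w, x, y, z].
In Python, from rig import sensors, imaging, manip gives the robot as it stands. The module is installed in compiled form; this text tells all that it offers.
- The arm moves only by the tool jog_arm, never from a script. Its argument "plan" is a list of rows, each an object of numbers: "dx", "dy", "dz": the shift along the tool's x, y, z in mm; "ax", "ay", "az": the turn, a rotation vector about the tool's x, y, z in units of 6 degrees (1.0 is 6 degrees); "grip": the closure, from 0 (fully open) to 1 (shut). A call has 1 to 20 rows; each row shifts and turns the commanded pose from where the row before left it, along the tool's axes as they then stand; what a row does not reach is not made up. A row lasts 1/12 s, in which the tool goes at most 41.7 mm and 7.16 degrees, less where a joint would pass 70% of its speed; a pose out of reach is approached as far as the arm can. A call is refused whole if a number of a shift passes 41.7 or a number of a turn 1, either way. A call with a gripper value outside its range is refused whole. The fingers move at their own pace and stop on an object; "grip_force" is the grip in N (left out, the last holds). Time passes only in rows, so rows that do not move let the fingers close. It gives the time, the measured TCP pose, the force, the opening and the grip force at its end, in the units of the state.
- sensors.get_state(): the state, without advancing time (a new reading comes with each control period).
- imaging.get_image(name): name is "scene" or "top" or "wrist"; returns a dict with "image" (420x560x3 uint8, red, green, blue), "K" (3x3 intrinsics, pixels), "extrinsics" (4x4, takes a point from world to camera coordinates). Camera axes: x right, y up, looking along -z (the intrinsics and any distortion apply to the point x, -y, -z); pixel columns grow to the right and rows downward; lengths in m; the calibration is good to about 2 mm. A picture is of the moment at which its call begins. There is no depth.
- manip.sign_off(): hands the job in; it is judged then, once.
The state is a dict: "clock": time; "qpos": joint angles; "qd": joint speeds; "effort": joint torques, N m; "position": TCP position; "ee_rot": TCP orientation; "contact_force": force on the tool from outside, world axes, zero at the start; "moment": the same for the moment, N m; "width": finger opening in m; "gripper_force": force on a finger pad.
Only numpy, scipy, OpenCV 4.12 (cv2) and the standard library are available. Lean on these libraries where they do the work, as an engineer would, in place of code of your own. Each camera call takes 0.05 s, during which the arm holds its last target. There are 200 camera calls.

## Working session

There is one attempt and no reset: what is moved stays moved. The work goes in short steps, Python scripts to look and compute and a tool call to move; the robot and the scene stay as the last step left them, time stands still between calls to the robot, and variables do not carry over. Pictures are saved under pics/ and viewed, at most 10 in all, crops included, and the job is handed in when it is done.

Besides the shell and the picture viewer there is one more tool, called after "Request:" as name(argument=value, ...), one argument or row to a line, values as JSON. jog_arm: Moves the arm, as the interface text tells. Its arguments: {"type":"object","properties":{"plan":{"type":"array"},"grip_force":{"type":"number"}},"required":["plan"]}

```bash
mkdir -p pics; ls
cat > h.py <<'E'
import numpy as np, cv2
from rig import sensors, imaging, manip
from scipy.spatial.transform import Rotation as R
def get(n):
    d=imaging.get_image(n); return d['image'],np.array(d['K']),np.array(d['extrinsics'])
def ray(K,E,u,v):
    c=np.linalg.inv(K)@[u,v,1.]; d=E[:3,:3].T@np.array([c[0],-c[1],-c[2]]); o=-E[:3,:3].T@E[:3,3]; return o,d/np.linalg.norm(d)
def onz(K,E,u,v,z):
    o,d=ray(K,E,u,v); return o+d*(z-o[2])/d[2]
def proj(K,E,p):
    c=E[:3,:3]@np.array(p)+E[:3,3]; q=K@[c[0],-c[1],-c[2]]; return q[:2]/q[2]
E
python3 - <<'E'
from h import *
s=sensors.get_state(); print(s)
for n in ["scene","top"]:
    im,K,E=get(n); cv2.imwrite(f"pics/{n}0.png",im[:,:,::-1]); np.savez(f"{n}0.npz",im=im,K=K,E=E); print(K,E)
E
```

```text
pics
{'clock': 0.0, 'qpos': array([ 1.00999184e+00,  2.76605668e-01,  1.50616033e+00,  1.18983087e-05,
        1.36071603e+00, -1.21018310e-01]), 'qd': array([-3.10500485e-04,  6.35046391e-04,  7.05936881e-05, -7.42085008e-04,
        1.11104697e-03,  2.23390332e-03]), 'effort': array([-2.11427810e-03, -4.16764212e+01, -2.45805341e+01, -6.07610968e-05,
        1.11930905e-02, -2.03938242e-05]), 'position': array([0.2445215 , 0.51981312, 0.23042281]), 'ee_rot': array([-3.21334300e-04,  2.18126407e-01,  9.75920067e-01, -8.88373947e-04]), 'contact_force': array([0.69673841, 0.26165115, 0.2766366 ]), 'moment': array([0.0382307 , 0.00702361, 0.01335681]), 'gripper_force': 0.0, 'width': 0.08558831111328913}
[[400.49814747   0.         283.12804107]
 [  0.         400.49814747 207.33691931]
 [  0.           0.           1.        ]] [[-0.15102698  0.98826952  0.02267618  0.13248259]
 [-0.61779076 -0.11226861  0.77828679  0.26017736]
 [ 0.77170294  0.10353317  0.62749937 -1.650056  ]
 [ 0.          0.          0.          1.        ]]
[[421.38884307   0.         276.78511602]
 [  0.         421.38884307 217.1815487 ]
 [  0.           0.           1.        ]] [[ 0.01453551 -0.99988516 -0.00428754 -0.07438517]
 [ 0.99692513  0.014162    0.07706962 -0.63453271]
 [-0.07700005 -0.0053946   0.99701649 -1.23549849]
 [ 0.          0.          0.          1.        ]]
```

View pics/scene0.png

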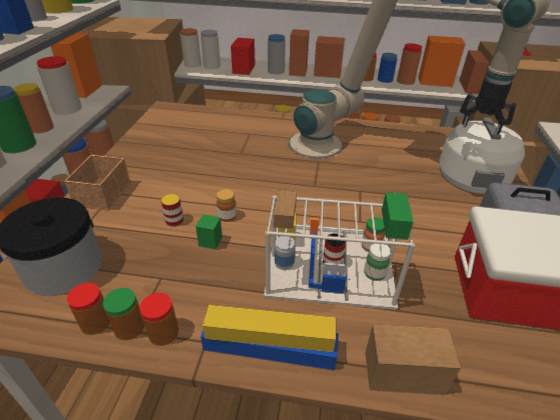

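View pics/top0.png

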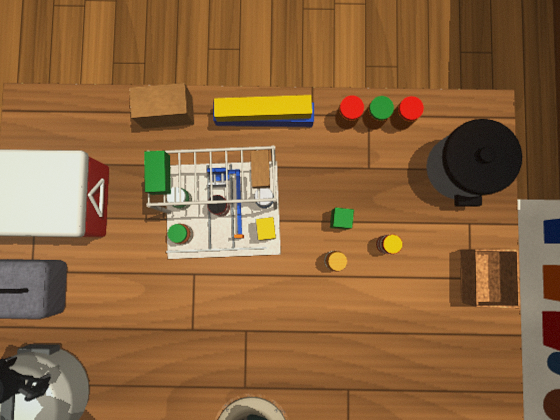

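The scene view shows the old tin (335,247) under the wire shelf and the new tin with its yellow lid at (172,205). In the top view the rack spans (168–280, 147–258), with the orange tab at about (238,237), the black lid at (218,205) and the new tin at (392,244).

Run:
```python
from h import *
d=np.load("top0.npz");im,K,E=d['im'],d['K'],d['E']
c=im[135:270,135:290]; cv2.imwrite("pics/c1.png",cv2.resize(c[:,:,::-1],None,fx=4.4,fy=4.4,interpolation=cv2.INTER_CUBIC))
hsv=cv2.cvtColor(im,cv2.COLOR_RGB2HSV)
def blobs(lo,hi,z,name,roi=(135,270,135,420)):
    m=cv2.inRange(hsv,lo,hi); mm=np.zeros_like(m); a,b,c,e=roi; mm[a:b,c:e]=m[a:b,c:e]
    n,l,st,ce=cv2.connectedComponentsWithStats(mm)
    for i in range(1,n):
        if st[i,4]>12: print(name,st[i],ce[i].round(1),onz(K,E,*ce[i],z).round(4))
blobs((22,140,120),(35,255,255),.084,"yellow")
blobs((15,120,120),(22,255,255),.088,"honey",(230,280,300,420))
blobs((3,170,120),(14,255,255),.088,"orange")
blobs((45,120,40),(80,255,255),.09,"green")
blobs((105,150,40),(125,255,255),.04,"blue")
m=cv2.inRange(hsv,(0,0,0),(180,255,60)); mm=np.zeros_like(m); mm[190:220,200:235]=m[190:220,200:235]
ys,xs=np.nonzero(mm);print("black",xs.mean(),ys.mean(),len(xs),onz(K,E,xs.mean(),ys.mean(),.096))
# rack front edge corners
for u,v in [(168,258),(280,254)]: print(onz(K,E,u,v,.012))
```

```text
yellow [256 217  20  23 378] [265.4 228.2] [ 0.599  -0.0336  0.084 ]
yellow [384 235  18  18 261] [392.4 243.7] [ 0.5602 -0.394   0.084 ]
honey [300 230  18   9  56] [309.6 232.8] [ 0.5876 -0.1592  0.088 ]
honey [319 230   6  17  27] [321. 237.] [ 0.5763 -0.1915  0.088 ]
honey [328 230  62  47 828] [351.8 257.4] [ 0.52   -0.2784  0.088 ]
honey [405 230  14   7  28] [411.8 231.7] [ 0.5948 -0.4477  0.088 ]
honey [385 233  21  22  50] [397.9 243.6] [ 0.5608 -0.4084  0.088 ]
honey [330 235  14   6  30] [337.6 237.4] [ 0.5758 -0.2383  0.088 ]
honey [300 236  11  17  65] [304.7 243. ] [ 0.5586 -0.1455  0.088 ]
honey [406 237   6   6  14] [408.1 240.3] [ 0.5705 -0.4371  0.088 ]
honey [325 240  20  12  76] [334.7 245.7] [ 0.5522 -0.2302  0.088 ]
honey [304 244  20  19 108] [314.1 252. ] [ 0.5337 -0.1723  0.088 ]
honey [411 250   9   4  16] [414.5 252. ] [ 0.5378 -0.4548  0.088 ]
honey [300 257  10   6  26] [304.5 259. ] [ 0.5136 -0.1455  0.088 ]
honey [396 256   8   8  23] [399.7 259.2] [ 0.5169 -0.4132  0.088 ]
honey [376 258  10   8  23] [380.3 261.1] [ 0.5109 -0.3586  0.088 ]
honey [392 2
[... 510 characters left out ...]
5796 0.1894 0.088 ]
orange [234 235  10   3  16] [238.9 236.4] [0.5745 0.0407 0.088 ]
green [ 144  151   26   43 1039] [156.7 171.5] [0.7567 0.2797 0.09  ]
green [331 208  23  20 392] [342.2 217.6] [ 0.6318 -0.2507  0.09  ]
green [168 224  19  19 273] [177.  232.9] [0.5817 0.2158 0.09  ]
blue [213 168  12   4  46] [218.7 169.5] [0.7744 0.1099 0.04  ]
blue [228 170  12  29 113] [236.3 180.1] [0.7432 0.0568 0.04  ]
blue [216 175   5   6  26] [218.  177.3] [0.7508 0.1112 0.04  ]
blue [237 203   5  31  97] [239.1 218.2] [0.6296 0.046  0.04  ]
black 216.75595238095238 205.10714285714286 168 [0.66182408 0.10454376 0.096     ]
[0.50904856 0.25933838 0.012     ]
[ 0.52590024 -0.07644163  0.012     ]
```

View pics/c1.png

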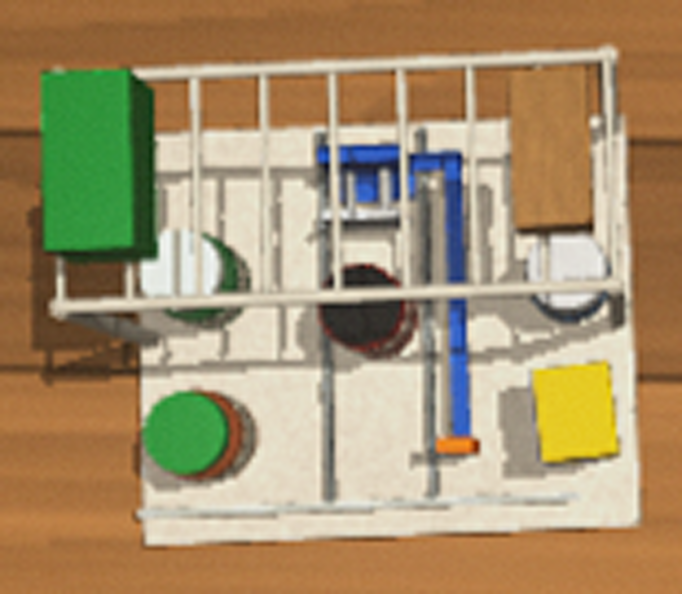

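The crop shows the rails running from (322,135) to (328,500) and from (421,130) to (432,495). The board's front corners are at (145,545) and (638,523), the black lid is at about (362,308) and the tab at (458,446).

```bash
cat >> h.py <<'E'
ORG=np.array([0.5425,0.0977]); YAW=0.05
def setrack(o,y):
    global ORG,YAW; ORG=np.array(o);YAW=y
def Rr(): return R.from_euler('z',YAW)
def w(p): return Rr().apply(p)+np.r_[ORG,0]
def rk(p): return Rr().inv().apply(np.array(p)-np.r_[ORG,0])
def toolR(tilt,extra=0): # tool y = rack y, tips lead to rack +x by tilt deg
    return Rr()*R.from_euler('z',extra,degrees=True)*R.from_matrix(np.array([[-1,0,0],[0,1,0],[0,0,-1.]]))*R.from_euler('y',-tilt,degrees=True)
def st():
    s=sensors.get_state(); q=s['ee_rot']; return s,np.array(s['position']),R.from_quat([q[1],q[2],q[3],q[0]])
def plan(tcp_rack,tilt,extra=0,world=False):
    s,p,r=st(); t=np.array(tcp_rack) if world else w(tcp_rack); T=toolR(tilt,extra)
    print("now rack",(rk(p)*1000).round(1),"F",np.round(s['contact_force'],1),"w",round(s['width'],4),"t",s['clock'])
    print(" shift in present tool mm",(r.inv().apply(t-p)*1000).round(1)," in final tool mm",(T.inv().apply(t-p)*1000).round(1)," turn units",((r.inv()*T).as_rotvec()*180/np.pi/6).round(2))
E
python3 - <<'E'
from h import *
d=np.load("top0.npz");K,E=d['K'],d['E']
f=lambda x,y,z:onz(K,E,135+(x+.5)/4.4-.5,135+(y+.5)/4.4-.5,z)
for a,b,z in [((322,135),(328,500),.022),((421,130),(432,495),.022),((145,545),(638,523),.012),((141,513),(575,496),.028),((638,523),(622,120),.012)]:
    p,q=f(*a,z),f(*b,z); e=p-q; print(p.round(4),q.round(4),np.linalg.norm(e).round(4),np.degrees(np.arctan2(e[1],e[0])).round(2), "rack",rk(p).round(4),rk(q).round(4))
print("old",rk(f(362,308,.096)).round(4),"tab",rk(f(458,440,.088)).round(4))
plan([.09,0,.25],0)
E
```

```text
[0.7902 0.1458 0.022 ] [0.54   0.1349 0.022 ] 0.2505 2.49 rack [0.2498 0.0357 0.022 ] [-0.0006  0.0373  0.022 ]
[0.7946 0.0778 0.022 ] [0.5444 0.0645 0.022 ] 0.2506 3.02 rack [ 0.2508 -0.0325  0.022 ] [ 0.0002 -0.0332  0.022 ]
[0.5076 0.2606 0.012 ] [ 0.5274 -0.0753  0.012 ] 0.3364 93.38 rack [-0.0267  0.1644  0.012 ] [-0.0237 -0.172   0.012 ]
[0.5294 0.2598 0.028 ] [ 0.5451 -0.0325  0.028 ] 0.2928 93.07 rack [-0.005   0.1626  0.028 ] [-0.0039 -0.1302  0.028 ]
[ 0.5274 -0.0753  0.012 ] [ 0.8056 -0.0603  0.012 ] 0.2785 -176.91 rack [-0.0237 -0.172   0.012 ] [ 0.2549 -0.1709  0.012 ]
old [0.1209 0.0005 0.096 ] tab [ 0.0343 -0.058   0.088 ]
now rack [-276.5  436.5  230.5] F [-0.4  0.2 -0.5] w 0.0852 t 0.1
 shift in present tool mm [-528.7 -212.9  -19.2]  in final tool mm [-366.5 -436.5  -19.5]  turn units [-0.01 -0.01 -4.68]
```

Request:
jog_arm(
  plan=[
    {"dx": -34, "dy": -17, "grip": 0},
    {"dx": -34, "dy": -17},
    {"dx": -34, "dy": -17},
    {"dx": -34, "dy": -17},
    {"dx": -34, "dy": -17},
    {"dx": -34, "dy": -17},
    {"dx": -34, "dy": -17},
    {"dx": -34, "dy": -17},
    {"dx": -34, "dy": -17},
    {"dx": -34, "dy": -17},
    {"dx": -34, "dy": -17},
    {"dx": -34, "dy": -17},
    {"dx": -34, "dy": -17},
    {"dx": -34, "dy": -17},
    {"az": -0.94},
    {"az": -0.94},
    {"az": -0.94},
    {"az": -0.94},
    {"az": -0.94},
  ],
  grip_force=30,
)

```text
$.plan[0]: bad value
```

Request:
jog_arm(
  plan=[
    {"ay": -0.97},
    {"ay": -0.97},
    {"ay": -0.97},
    {"ay": -0.97},
    {"ay": -0.97},
    {"ay": -0.97},
    {"grip": 0.22},
    {"grip": 0.22},
    {"grip": 0.22},
  ],
)

```text
$.plan[0]: bad value
```

```bash
sed -i 's/^ORG=.*/ORG=np.array([0.5425,0.0995]); YAW=0.053/' h.py
python3 - <<'E'
from h import *
t=35*np.pi/180
plan(np.array([.121,-.0015,.066])+.019*np.array([np.sin(t),0,-np.cos(t)]),35)
im,K,E=get("wrist"); cv2.imwrite("pics/w1.png",im[:,:,::-1]); np.savez("w1.npz",im=im,K=K,E=E)
E
```

```text
now rack [-275.3  435.6  230.5] F [-0.4  0.2 -0.5] w 0.0852 t 0.1
 shift in present tool mm [-565.5 -192.2  180.3]  in final tool mm [-230.2 -437.1  381.1]  turn units [-1.45 -5.72 -4.55]
```

View pics/w1.png

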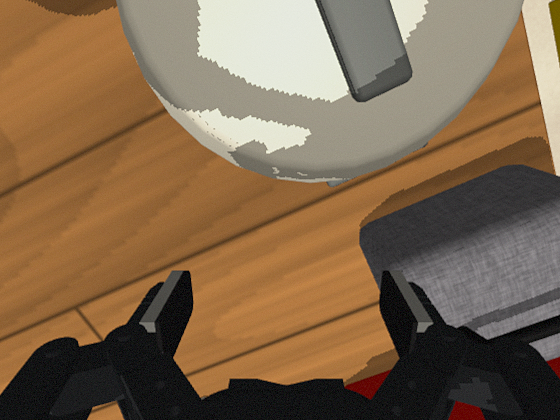

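The move was refused, apparently because rows need all their fields. The wrist view still shows only the start area (kettle at the top, toaster at right).

Request:
jog_arm(
  plan=[
    {"dx": -34, "dy": -17, "dz": -10, "ax": 0, "ay": 0, "az": 0, "grip": 0},
    {"dx": -34, "dy": -17, "dz": -10, "ax": 0, "ay": 0, "az": 0, "grip": 0},
    {"dx": -34, "dy": -17, "dz": 0, "ax": 0, "ay": 0, "az": 0, "grip": 0},
    {"dx": -34, "dy": -17, "dz": 0, "ax": 0, "ay": 0, "az": 0, "grip": 0},
    {"dx": -34, "dy": -17, "dz": 0, "ax": 0, "ay": 0, "az": 0, "grip": 0},
    {"dx": -34, "dy": -17, "dz": 0, "ax": 0, "ay": 0, "az": 0, "grip": 0},
    {"dx": -34, "dy": -17, "dz": 0, "ax": 0, "ay": 0, "az": 0, "grip": 0},
    {"dx": -34, "dy": -17, "dz": 0, "ax": 0, "ay": 0, "az": 0, "grip": 0},
    {"dx": -34, "dy": -17, "dz": 0, "ax": 0, "ay": 0, "az": 0, "grip": 0},
    {"dx": -34, "dy": -17, "dz": 0, "ax": 0, "ay": 0, "az": 0, "grip": 0},
    {"dx": -34, "dy": -17, "dz": 0, "ax": 0, "ay": 0, "az": 0, "grip": 0},
    {"dx": -34, "dy": -17, "dz": 0, "ax": 0, "ay": 0, "az": 0, "grip": 0},
    {"dx": -34, "dy": -17, "dz": 0, "ax": 0, "ay": 0, "az": 0, "grip": 0},
    {"dx": -34, "dy": -17, "dz": 0, "ax": 0, "ay": 0, "az": 0, "grip": 0},
    {"dx": 0, "dy": 0, "dz": 0, "ax": 0, "ay": 0, "az": -0.94, "grip": 0},
    {"dx": 0, "dy": 0, "dz": 0, "ax": 0, "ay": 0, "az": -0.94, "grip": 0},
    {"dx": 0, "dy": 0, "dz": 0, "ax": 0, "ay": 0, "az": -0.94, "grip": 0},
    {"dx": 0, "dy": 0, "dz": 0, "ax": 0, "ay": 0, "az": -0.94, "grip": 0},
    {"dx": 0, "dy": 0, "dz": 0, "ax": 0, "ay": 0, "az": -0.94, "grip": 0},
  ],
  grip_force=30,
)

```text
clock: 1.73
position: [0.574, 0.102, 0.2508]
ee_rot: [-0.001, -0.028, 1.0, 0.0]
contact_force: [-0.5, -1.0, -0.3]
width: 0.0857
gripper_force: 0.0
```

Request:
jog_arm(
  plan=[
    {"dx": 0, "dy": 0, "dz": 0, "ax": 0, "ay": -0.97, "az": 0, "grip": 0.2},
    {"dx": 0, "dy": 0, "dz": 0, "ax": 0, "ay": -0.97, "az": 0, "grip": 0.2},
    {"dx": 0, "dy": 0, "dz": 0, "ax": 0, "ay": -0.97, "az": 0, "grip": 0.2},
    {"dx": 0, "dy": 0, "dz": 0, "ax": 0, "ay": -0.97, "az": 0, "grip": 0.2},
    {"dx": 0, "dy": 0, "dz": 0, "ax": 0, "ay": -0.97, "az": 0, "grip": 0.2},
    {"dx": 0, "dy": 0, "dz": 0, "ax": 0, "ay": -0.97, "az": 0, "grip": 0.2},
    {"dx": 0, "dy": 0, "dz": 0, "ax": 0, "ay": 0, "az": 0, "grip": 0.2},
  ],
)

```text
clock: 2.32
position: [0.5658, 0.1021, 0.245]
ee_rot: [0.295, -0.025, 0.955, 0.008]
contact_force: [-1.8, 0.3, -1.6]
width: 0.0684
gripper_force: 0.0
```

Run:
```python
from h import *
t=35*np.pi/180
plan(np.array([.121,-.0015,.066])+.019*np.array([np.sin(t),0,-np.cos(t)]),35)
im,K,E=get("wrist"); cv2.imwrite("pics/w2.png",im[:,:,::-1]); np.savez("w2.npz",im=im,K=K,E=E)
```

```text
now rack [ 23.4   1.3 245. ] F [-1.8  0.3 -1.6] w 0.0684 t 2.3167
 shift in present tool mm [ 20.   -2.8 221.9]  in final tool mm [ 22.7  -2.8 221.6]  turn units [-0.   -0.12 -0.  ]
```

View pics/w2.png

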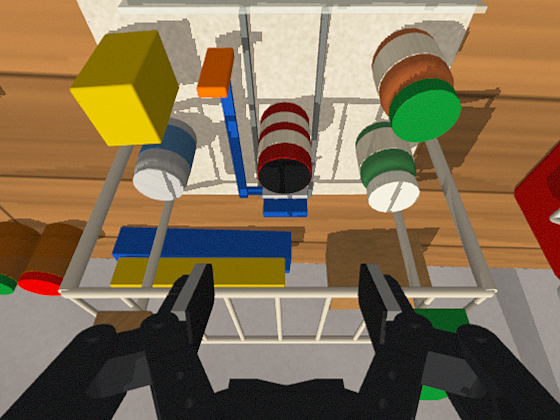

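The wrist view shows the rack from the front, upside down. The black lid is at (285,175), the front ends of the rails are at about (247,12) and (322,12), and the orange tab's top is at (212,86).

Run:
```python
from h import *
d=np.load("w2.npz");im,K,E=d['im'],d['K'],d['E']
hsv=cv2.cvtColor(im,cv2.COLOR_RGB2HSV)
m=cv2.inRange(hsv,(0,0,0),(180,255,70)); n,l,s,c=cv2.connectedComponentsWithStats(m[140:200,250:320])
i=1+np.argmax(s[1:,4]); print(s[i],c[i]+[250,140]); 
for u,v,z in [(285,175,.096),(247,12,.022),(322,12,.022),(242,185,.022),(318,95,.022),(215,86,.088)]: print((u,v),(rk(onz(K,E,u,v,z))*1000).round(1))
```

```text
[   9   19   52   35 1446] [284.23098202 175.79875519]
(285, 175) [122.6  -0.8  96. ]
(247, 12) [  1.6 -32.4  22. ]
(322, 12) [ 1.6 30.2 22. ]
(242, 185) [226.9 -60.5  22. ]
(318, 95) [82.3 33.2 22. ]
(215, 86) [ 27.4 -55.2  88. ]
```

Request:
jog_arm(
  plan=[
    {"dx": 21, "dy": -2.3, "dz": 0, "ax": 0, "ay": -0.1, "az": 0, "grip": 0.2},
    {"dx": 0, "dy": 0, "dz": 32, "ax": 0, "ay": 0, "az": 0, "grip": 0.2},
    {"dx": 0, "dy": 0, "dz": 32, "ax": 0, "ay": 0, "az": 0, "grip": 0.2},
    {"dx": 0, "dy": 0, "dz": 32, "ax": 0, "ay": 0, "az": 0, "grip": 0.2},
    {"dx": 0, "dy": 0, "dz": 32, "ax": 0, "ay": 0, "az": 0, "grip": 0.2},
    {"dx": 0, "dy": 0, "dz": 0, "ax": 0, "ay": 0, "az": 0, "grip": 0.2},
    {"dx": 0, "dy": 0, "dz": 0, "ax": 0, "ay": 0, "az": 0, "grip": 0.2},
  ],
)

```text
clock: 2.95
position: [0.6336, 0.1029, 0.1336]
ee_rot: [0.303, -0.025, 0.953, 0.008]
contact_force: [1.5, -0.1, 0.2]
width: 0.0685
gripper_force: 0.0
```

Run:
```python
from h import *
t=35*np.pi/180
plan(np.array([.1225,-.0005,.066])+.019*np.array([np.sin(t),0,-np.cos(t)]),35)
```

```text
now rack [ 91.2  -1.4 133.6] F [ 1.5 -0.1  0.2] w 0.0685 t 2.95
 shift in present tool mm [13.7  1.  92.3]  in final tool mm [13.1  0.9 92.4]  turn units [-0.    0.05 -0.01]
```

Request:
jog_arm(
  plan=[
    {"dx": 7, "dy": 0.5, "dz": 0, "ax": 0, "ay": 0, "az": 0, "grip": 0.2},
    {"dx": 6, "dy": 0.5, "dz": 0, "ax": 0, "ay": 0, "az": 0, "grip": 0.2},
    {"dx": 0, "dy": 0, "dz": 23, "ax": 0, "ay": 0, "az": 0, "grip": 0.2},
    {"dx": 0, "dy": 0, "dz": 23, "ax": 0, "ay": 0, "az": 0, "grip": 0.2},
    {"dx": 0, "dy": 0, "dz": 23, "ax": 0, "ay": 0, "az": 0, "grip": 0.2},
    {"dx": 0, "dy": 0, "dz": 23, "ax": 0, "ay": 0, "az": 0, "grip": 0.2},
    {"dx": 0, "dy": 0, "dz": 0, "ax": 0, "ay": 0, "az": 0, "grip": 0.2},
    {"dx": 0, "dy": 0, "dz": 0, "ax": 0, "ay": 0, "az": 0, "grip": 0.2},
  ],
)

```text
clock: 3.62
position: [0.6767, 0.107, 0.0606]
ee_rot: [0.299, -0.025, 0.954, 0.008]
contact_force: [-0.4, -0.1, 0.7]
width: 0.0681
gripper_force: 0.0
```

Run:
```python
from h import *
t=35*np.pi/180
plan(np.array([.1225,-.0005,.066])+.019*np.array([np.sin(t),0,-np.cos(t)]),35)
```

```text
now rack [134.4   0.4  60.6] F [-0.4 -0.1  0.7] w 0.0681 t 3.6167
 shift in present tool mm [ 6.6 -0.9  7.7]  in final tool mm [ 6.7 -0.9  7.7]  turn units [-0.01 -0.04 -0.  ]
```

Request:
jog_arm(
  plan=[
    {"dx": 6, "dy": -0.7, "dz": 7, "ax": 0, "ay": 0, "az": 0, "grip": 0.2},
    {"dx": 0, "dy": 0, "dz": 0, "ax": 0, "ay": 0, "az": 0, "grip": 0.5},
    {"dx": 0, "dy": 0, "dz": 0, "ax": 0, "ay": 0, "az": 0, "grip": 0.5},
    {"dx": 0, "dy": 0, "dz": 0, "ax": 0, "ay": 0, "az": 0, "grip": 0.5},
    {"dx": 0, "dy": 0, "dz": 0, "ax": 0, "ay": 0, "az": 0, "grip": 0.5},
    {"dx": 0, "dy": 0, "dz": 0, "ax": 0, "ay": 0, "az": 0, "grip": 0.5},
  ],
)

```text
clock: 4.12
position: [0.677, 0.1066, 0.0552]
ee_rot: [0.295, -0.025, 0.955, 0.007]
contact_force: [-4.8, -1.3, 6.8]
width: 0.0553
gripper_force: 32.5
```

Run:
```python
from h import *
t=35*np.pi/180
plan(np.array([.034,.002,.067])+.019*np.array([np.sin(t),0,-np.cos(t)]),35)
```

```text
now rack [ 1.346e+02 -1.000e-01  5.520e+01] F [-4.8 -1.3  6.8] w 0.0553 t 4.1167
 shift in present tool mm [ 76.2   2.  -47.6]  in final tool mm [ 75.6   2.1 -48.4]  turn units [-0.01 -0.11 -0.  ]
```

Request:
jog_arm(
  plan=[
    {"dx": -0.6, "dy": 0, "dz": -1.2, "ax": 0, "ay": 0, "az": 0, "grip": 0.5},
    {"dx": 8, "dy": 0.2, "dz": -5.6, "ax": 0, "ay": 0, "az": 0, "grip": 0.5},
    {"dx": 8, "dy": 0.2, "dz": -5.6, "ax": 0, "ay": 0, "az": 0, "grip": 0.5},
    {"dx": 8, "dy": 0.2, "dz": -5.6, "ax": 0, "ay": 0, "az": 0, "grip": 0.5},
    {"dx": 8, "dy": 0.2, "dz": -5.6, "ax": 0, "ay": 0, "az": 0, "grip": 0.5},
    {"dx": 8, "dy": 0.3, "dz": -5.6, "ax": 0, "ay": 0, "az": 0, "grip": 0.5},
    {"dx": 8, "dy": 0.3, "dz": -5.6, "ax": 0, "ay": 0, "az": 0, "grip": 0.5},
    {"dx": 8, "dy": 0.3, "dz": -5.6, "ax": 0, "ay": 0, "az": 0, "grip": 0.5},
    {"dx": 8, "dy": 0.3, "dz": -5.6, "ax": 0, "ay": 0, "az": 0, "grip": 0.5},
    {"dx": 7, "dy": 0.2, "dz": -4.9, "ax": 0, "ay": 0, "az": 0, "grip": 0.5},
    {"dx": 0, "dy": 0, "dz": 0, "ax": 0, "ay": 0, "az": 0, "grip": 0.5},
    {"dx": 0, "dy": 0, "dz": 0, "ax": 0, "ay": 0, "az": 0, "grip": 0.5},
  ],
)

```text
clock: 5.12
position: [0.5942, 0.1057, 0.0697]
ee_rot: [0.285, -0.025, 0.958, 0.006]
contact_force: [0.7, -0.6, -1.8]
width: 0.0549
gripper_force: 32.2
```

Run:
```python
from h import *
t=35*np.pi/180
plan(np.array([.034,.002,.067])+.019*np.array([np.sin(t),0,-np.cos(t)]),35)
im,K,E=get("wrist"); cv2.imwrite("pics/w3.png",im[:,:,::-1]); np.savez("w3.npz",im=im,K=K,E=E)
for n in ["top","scene"]:
    im,K,E=get(n); np.savez(n+"1.npz",im=im,K=K,E=E)
```

```text
now rack [52.   3.5 69.7] F [ 0.7 -0.6 -1.8] w 0.0549 t 5.1167
 shift in present tool mm [15.9 -1.5 11.4]  in final tool mm [16.3 -1.5 10.9]  turn units [-0.03 -0.32 -0.  ]
```

View pics/w3.png

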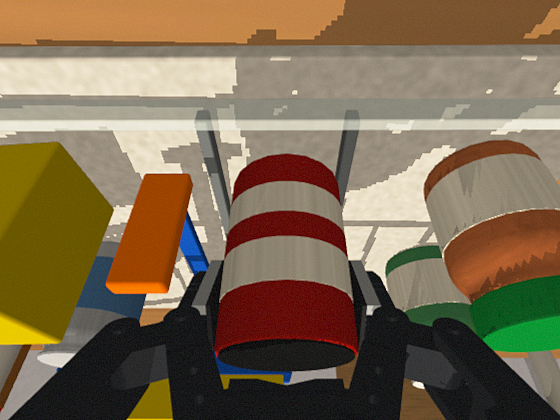

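The tin is held upright but hovers about 14 mm up, near lane x = 40. The rail tops are at (207,115) and (350,115), and the tab at (150,230) is clear of the finger. I'll lower it now.

Request:
jog_arm(
  plan=[
    {"dx": 3, "dy": -0.4, "dz": 2, "ax": 0, "ay": -0.1, "az": 0, "grip": 0.5},
    {"dx": 3, "dy": -0.4, "dz": 2, "ax": 0, "ay": -0.1, "az": 0, "grip": 0.5},
    {"dx": 3, "dy": -0.4, "dz": 2, "ax": 0, "ay": 0, "az": 0, "grip": 0.5},
    {"dx": 0, "dy": 0, "dz": 0, "ax": 0, "ay": 0, "az": 0, "grip": 0.5},
    {"dx": 0, "dy": 0, "dz": 0, "ax": 0, "ay": 0, "az": 0, "grip": 0.5},
  ],
)

```text
clock: 5.68
position: [0.5933, 0.1058, 0.0704]
ee_rot: [0.285, -0.024, 0.958, 0.005]
contact_force: [0.2, 0.3, -2.1]
width: 0.0554
gripper_force: 32.2
```

Run:
```python
from h import *
plan([.0465,.001,.056],35)
```

```text
now rack [51.   3.6 70.4] F [ 0.2  0.3 -2.1] w 0.0554 t 5.6833
 shift in present tool mm [11.6 -2.5  9.6]  in final tool mm [12.  -2.6  9.2]  turn units [-0.06 -0.31 -0.  ]
```

Run:
```python
from h import *
s,p,r=st(); print(np.round(s['qpos'],3),np.round(s['qd'],3),np.round(s['effort'],1), s['clock'])
```

```text
[ 0.071  0.291  2.166 -0.153  0.107 -1.403] [ 0.001 -0.002 -0.002  0.002 -0.002 -0.001] [  0.  -35.4 -17.2  -0.1  -3.3   0. ] 5.6833
```

j5 sits at its lower limit (0.107), so less tilt is needed closer in. I'll lower with a few degrees less tilt and let the tin settle when released.

Run:
```python
from h import *
plan([.0495,.001,.057],30)
```

```text
now rack [51.   3.6 70.4] F [ 0.2  0.3 -2.1] w 0.0554 t 5.6833
 shift in present tool mm [ 8.6 -2.5 10.4]  in final tool mm [ 8.  -2.6 10.8]  turn units [-0.06  0.52 -0.01]
```

Request:
jog_arm(
  plan=[
    {"dx": 0, "dy": 0, "dz": 0, "ax": 0, "ay": 0.5, "az": 0, "grip": 0.5},
    {"dx": 2, "dy": -0.8, "dz": 2.7, "ax": 0, "ay": 0, "az": 0, "grip": 0.5},
    {"dx": 2, "dy": -0.8, "dz": 2.7, "ax": 0, "ay": 0, "az": 0, "grip": 0.5},
    {"dx": 2, "dy": -0.8, "dz": 2.7, "ax": 0, "ay": 0, "az": 0, "grip": 0.5},
    {"dx": 2, "dy": 0, "dz": 2.7, "ax": 0, "ay": 0, "az": 0, "grip": 0.5},
    {"dx": 0, "dy": 0, "dz": 0, "ax": 0, "ay": 0, "az": 0, "grip": 0.5},
    {"dx": 0, "dy": 0, "dz": 0, "ax": 0, "ay": 0, "az": 0, "grip": 0.5},
  ],
)

```text
clock: 6.27
position: [0.5912, 0.1031, 0.0565]
ee_rot: [0.26, -0.024, 0.965, 0.004]
contact_force: [0.4, -0.7, -1.5]
width: 0.0554
gripper_force: 32.3
```

Run:
```python
from h import *
plan([.0495,.001,.057],30)
s,p,r=st(); print(np.round(s['qpos'],3))
```

```text
now rack [48.9  1.  56.5] F [ 0.4 -0.7 -1.5] w 0.0554 t 6.2667
 shift in present tool mm [-0.8 -0.  -0.1]  in final tool mm [-0.8 -0.  -0.1]  turn units [-0.06  0.02 -0.01]
[ 0.064  0.313  2.142 -0.076  0.161 -1.485]
```

Request:
jog_arm(
  plan=[
    {"dx": 1, "dy": 0, "dz": 1.7, "ax": 0, "ay": 0, "az": 0, "grip": 0.5},
    {"dx": 0, "dy": 0, "dz": 0, "ax": 0, "ay": 0, "az": 0, "grip": 0.5},
    {"dx": 0, "dy": 0, "dz": 0, "ax": 0, "ay": 0, "az": 0, "grip": 0.27},
    {"dx": 0, "dy": 0, "dz": 0, "ax": 0, "ay": 0, "az": 0, "grip": 0.27},
    {"dx": 0, "dy": 0, "dz": 0, "ax": 0, "ay": 0, "az": 0, "grip": 0.27},
    {"dx": 0, "dy": 0, "dz": 0, "ax": 0, "ay": 0, "az": 0, "grip": 0.27},
  ],
)

```text
clock: 6.77
position: [0.5921, 0.1033, 0.0553]
ee_rot: [0.26, -0.024, 0.965, 0.004]
contact_force: [-0.2, -0.5, -0.1]
width: 0.0623
gripper_force: 0.0
```

Run:
```python
from h import *
plan([.03,.001,.055],20)
im,K,E=get("wrist"); cv2.imwrite("pics/w4.png",im[:,:,::-1]); np.savez("w4.npz",im=im,K=K,E=E)
```

```text
now rack [49.7  1.1 55.3] F [-0.2 -0.5 -0.1] w 0.0623 t 6.7667
 shift in present tool mm [17.2 -0.2 -9.7]  in final tool mm [18.6 -0.1 -6.5]  turn units [-0.06  1.7  -0.01]
```

View pics/w4.png

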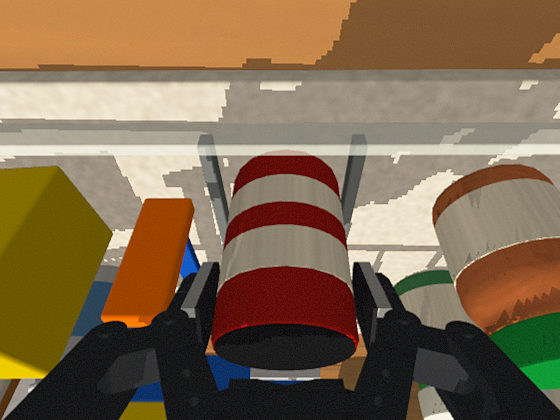

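The tin is released, with its lid at about (285,345), and it stands between the rails behind the front stop.

Run:
```python
from h import *
d=np.load("w4.npz");K,E=d['K'],d['E']
for u,v,z in [(214,341,.096),(357,341,.096),(285,368,.096),(285,325,.096),(205,140,.022),(360,140,.022)]: print((u,v),(rk(onz(K,E,u,v,z))*1000).round(1))
```

```text
(214, 341) [ 29.7 -26.   96. ]
(357, 341) [29.2 25.6 96. ]
(285, 368) [64.9 -0.5 96. ]
(285, 325) [14.  -0.2 96. ]
(205, 140) [ -2.8 -35.3  22. ]
(360, 140) [-2.8 31.8 22. ]
```

The old tin stands at x≈39.5, y≈0, upright, which is fine for step 1. Next I retreat and go to the new tin at world (0.560, -0.394), with tilt 30° radially.

Request:
jog_arm(
  plan=[
    {"dx": 0, "dy": 0.6, "dz": -20, "ax": 0, "ay": 0, "az": 0, "grip": 0.27},
    {"dx": 0, "dy": 0, "dz": -38, "ax": 0, "ay": 0, "az": 0, "grip": 0.27},
    {"dx": 0, "dy": 0, "dz": -38, "ax": 0, "ay": 0, "az": 0, "grip": 0.27},
    {"dx": 0, "dy": 0, "dz": -38, "ax": 0, "ay": 0, "az": 0, "grip": 0.1},
    {"dx": 0, "dy": 0, "dz": -38, "ax": 0, "ay": 0, "az": 0, "grip": 0.1},
    {"dx": 0, "dy": 0, "dz": 0, "ax": 0, "ay": 0, "az": 0, "grip": 0.1},
  ],
)

```text
clock: 7.32
position: [0.5063, 0.1008, 0.2114]
ee_rot: [0.266, -0.024, 0.964, 0.004]
contact_force: [0.9, 0.6, 0.2]
width: 0.0768
gripper_force: 0.0
```

Run:
```python
from h import *
# waypoint above new tin, tilt 30 radially; azimuth of tin
N=np.array([.560,-.394]); az=np.degrees(np.arctan2(N[1],N[0])); ex=az-np.degrees(YAW); print(az,ex)
u=np.r_[N/np.linalg.norm(N),0]; t=np.radians(30); z=u*np.sin(t)-np.array([0,0,1])*np.cos(t)
g=np.r_[N,.050]
for back in (.13,.04,0):
    plan(g+.019*z-back*z,30,ex,world=True)
im,K,E=get("top"); np.savez("top2.npz",im=im,K=K,E=E)
hsv=cv2.cvtColor(im,cv2.COLOR_RGB2HSV)
m=cv2.inRange(hsv,(0,0,0),(180,255,60))[205:250,195:240]; n,l,s,c=cv2.connectedComponentsWithStats(m); i=1+np.argmax(s[1:,4])
print("old",s[i],(rk(onz(K,E,*(c[i]+[195,205]),.096))*1000).round(1))
```

```text
-35.12912397973581 -38.16580029392917
now rack [-36.    3.2 211.4] F [0.9 0.6 0.2] w 0.0768 t 7.3167
 shift in present tool mm [  47.2 -462.4   50.4]  in final tool mm [-203.9 -373.8  193.1]  turn units [3.17 0.16 5.48]
now rack [-36.    3.2 211.4] F [0.9 0.6 0.2] w 0.0768 t 7.3167
 shift in present tool mm [  56.8 -489.7  135.6]  in final tool mm [-203.9 -373.8  283.1]  turn units [3.17 0.16 5.48]
now rack [-36.    3.2 211.4] F [0.9 0.6 0.2] w 0.0768 t 7.3167
 shift in present tool mm [  61.1 -501.8  173.5]  in final tool mm [-203.9 -373.8  323.1]  turn units [3.17 0.16 5.48]
old [ 14  22  17  17 239] [35.6  0.5 96. ]
```

Request:
jog_arm(
  plan=[
    {"dx": 4, "dy": -38.5, "dz": 0, "ax": 0, "ay": 0, "az": 0, "grip": 0.1},
    {"dx": 4, "dy": -38.5, "dz": 0, "ax": 0, "ay": 0, "az": 0, "grip": 0.1},
    {"dx": 4, "dy": -38.5, "dz": 0, "ax": 0, "ay": 0, "az": 0, "grip": 0.1},
    {"dx": 4, "dy": -38.5, "dz": 0, "ax": 0, "ay": 0, "az": 0, "grip": 0.1},
    {"dx": 4, "dy": -38.5, "dz": 0, "ax": 0, "ay": 0, "az": 0, "grip": 0.1},
    {"dx": 4, "dy": -38.5, "dz": 0, "ax": 0, "ay": 0, "az": 0, "grip": 0.1},
    {"dx": 4, "dy": -38.5, "dz": 0, "ax": 0, "ay": 0, "az": 0, "grip": 0.1},
    {"dx": 4, "dy": -38.5, "dz": 0, "ax": 0, "ay": 0, "az": 0, "grip": 0.1},
    {"dx": 4, "dy": -38.5, "dz": 0, "ax": 0, "ay": 0, "az": 0, "grip": 0.1},
    {"dx": 4, "dy": -38.5, "dz": 0, "ax": 0, "ay": 0, "az": 0, "grip": 0.1},
    {"dx": 4, "dy": -38.5, "dz": 0, "ax": 0, "ay": 0, "az": 0, "grip": 0.1},
    {"dx": 4, "dy": -38.5, "dz": 0, "ax": 0, "ay": 0, "az": 0, "grip": 0.1},
    {"dx": 0, "dy": 0, "dz": 0, "ax": 0.53, "ay": 0.03, "az": 0.91, "grip": 0.1},
    {"dx": 0, "dy": 0, "dz": 0, "ax": 0.53, "ay": 0.03, "az": 0.91, "grip": 0.1},
    {"dx": 0, "dy": 0, "dz": 0, "ax": 0.53, "ay": 0.03, "az": 0.91, "grip": 0.1},
    {"dx": 0, "dy": 0, "dz": 0, "ax": 0.53, "ay": 0.03, "az": 0.91, "grip": 0.1},
    {"dx": 0, "dy": 0, "dz": 0, "ax": 0.53, "ay": 0.03, "az": 0.91, "grip": 0.1},
    {"dx": 0, "dy": 0, "dz": 0, "ax": 0.53, "ay": 0.03, "az": 0.91, "grip": 0.1},
    {"dx": 0, "dy": 0, "dz": 0, "ax": 0, "ay": 0, "az": 0, "grip": 0.1},
  ],
)

```text
clock: 8.95
position: [0.5104, -0.3318, 0.204]
ee_rot: [0.208, 0.282, 0.932, -0.095]
contact_force: [0.5, 1.0, -0.2]
width: 0.0771
gripper_force: 0.0
```

Run:
```python
from h import *
im,K,E=get("wrist"); np.savez("w5.npz",im=im,K=K,E=E); cv2.imwrite("pics/w5.png",im[:,:,::-1])
hsv=cv2.cvtColor(im,cv2.COLOR_RGB2HSV)
m=cv2.inRange(hsv,(23,140,100),(35,255,255)); n,l,s,c=cv2.connectedComponentsWithStats(m)
for i in range(1,n):
    if s[i,4]>300: print(s[i],c[i].round(1),onz(K,E,*c[i],.084).round(4))
s_,p,r=st(); print(p,np.degrees(np.arccos(-r.as_matrix()[2,2])),s_['qpos'].round(3),s_['clock'])
```

```text
[ 240  184   58   41 1847] [268.4 204.1] [ 0.5621 -0.3953  0.084 ]
[ 0.51039234 -0.33209058  0.20426307] 26.451540161926857 [-0.681  0.136  1.863 -0.027  0.681 -1.651] 9.0
```

View pics/w5.png

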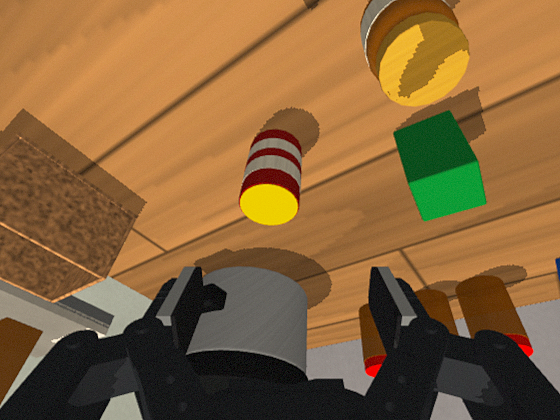

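The new tin's yellow lid is at (268,204), giving world (0.561, -0.395). The honey jar and tea carton are well off to the right of the approach.

```bash
cat >> h.py <<'E'
def tinplan(N,back,gz=.050,tilt=30):
    az=np.degrees(np.arctan2(N[1],N[0])); u=np.r_[np.array(N)/np.linalg.norm(N),0]; t=np.radians(tilt); z=u*np.sin(t)-np.array([0,0,1])*np.cos(t)
    plan(np.r_[N,gz]+(.019-back)*z,tilt,az-np.degrees(YAW),world=True)
E
python3 - <<'E'
from h import *
tinplan([.561,-.3945],.09)
E
```

```text
now rack [ -54.9 -429.3  204.3] F [ 0.4 -0.8  0.2] w 0.0768 t 9.0
 shift in present tool mm [  4.4 -17.  102.6]  in final tool mm [ 10.2 -21.9 101.2]  turn units [-0.44 -0.62  0.4 ]
```

Request:
jog_arm(
  plan=[
    {"dx": 0, "dy": 0, "dz": 0, "ax": -0.44, "ay": -0.62, "az": 0.4, "grip": 0.1},
    {"dx": 5, "dy": -11, "dz": 0, "ax": 0, "ay": 0, "az": 0, "grip": 0.1},
    {"dx": 5, "dy": -11, "dz": 0, "ax": 0, "ay": 0, "az": 0, "grip": 0.1},
    {"dx": 0, "dy": 0, "dz": 34, "ax": 0, "ay": 0, "az": 0, "grip": 0.1},
    {"dx": 0, "dy": 0, "dz": 34, "ax": 0, "ay": 0, "az": 0, "grip": 0.1},
    {"dx": 0, "dy": 0, "dz": 34, "ax": 0, "ay": 0, "az": 0, "grip": 0.1},
    {"dx": 0, "dy": 0, "dz": 0, "ax": 0, "ay": 0, "az": 0, "grip": 0.1},
    {"dx": 0, "dy": 0, "dz": 0, "ax": 0, "ay": 0, "az": 0, "grip": 0.1},
  ],
)

```text
clock: 9.67
position: [0.531, -0.3758, 0.1094]
ee_rot: [0.245, 0.294, 0.921, -0.077]
contact_force: [-1.0, -0.3, -0.1]
width: 0.0768
gripper_force: 0.0
```

Run:
```python
from h import *
tinplan([.561,-.3945],0)
```

```text
now rack [ -36.7 -474.   109.4] F [-1.  -0.3 -0.1] w 0.0768 t 9.6667
 shift in present tool mm [-1.1  2.1 88.1]  in final tool mm [-0.9  2.  88.1]  turn units [-0.01 -0.03 -0.04]
```

Request:
jog_arm(
  plan=[
    {"dx": -1, "dy": 2, "dz": 20, "ax": 0, "ay": 0, "az": 0, "grip": 0.1},
    {"dx": 0, "dy": 0, "dz": 23, "ax": 0, "ay": 0, "az": 0, "grip": 0.1},
    {"dx": 0, "dy": 0, "dz": 23, "ax": 0, "ay": 0, "az": 0, "grip": 0.1},
    {"dx": 0, "dy": 0, "dz": 19, "ax": 0, "ay": 0, "az": 0, "grip": 0.1},
    {"dx": 0, "dy": 0, "dz": 0, "ax": 0, "ay": 0, "az": 0, "grip": 0.1},
    {"dx": 0, "dy": 0, "dz": 0, "ax": 0, "ay": 0, "az": 0, "grip": 0.1},
  ],
)

```text
clock: 10.17
position: [0.5686, -0.3995, 0.0404]
ee_rot: [0.248, 0.293, 0.92, -0.079]
contact_force: [-0.1, 0.7, 0.8]
width: 0.0768
gripper_force: 0.0
```

Run:
```python
from h import *
tinplan([.561,-.3945],0)
```

```text
now rack [-4.000e-01 -4.997e+02  4.040e+01] F [-0.1  0.7  0.8] w 0.0768 t 10.1667
 shift in present tool mm [ 3.1 -0.3  6.1]  in final tool mm [ 3.1 -0.3  6.1]  turn units [-0.01  0.03 -0.04]
```

Request:
jog_arm(
  plan=[
    {"dx": 3, "dy": 0, "dz": 5, "ax": 0, "ay": 0, "az": 0, "grip": 0.1},
    {"dx": 0, "dy": 0, "dz": 0, "ax": 0, "ay": 0, "az": 0, "grip": 0.5},
    {"dx": 0, "dy": 0, "dz": 0, "ax": 0, "ay": 0, "az": 0, "grip": 0.5},
    {"dx": 0, "dy": 0, "dz": 0, "ax": 0, "ay": 0, "az": 0, "grip": 0.5},
    {"dx": 0, "dy": 0, "dz": 0, "ax": 0, "ay": 0, "az": 0, "grip": 0.5},
    {"dx": 0, "dy": 0, "dz": 0, "ax": 0, "ay": 0, "az": 0, "grip": 0.5},
  ],
)

```text
clock: 10.67
position: [0.5688, -0.3993, 0.0352]
ee_rot: [0.249, 0.293, 0.92, -0.079]
contact_force: [-3.7, 3.0, 5.7]
width: 0.0554
gripper_force: 33.2
```

Run:
```python
from h import *
tinplan([.561,-.3945],0)
s,p,r=st(); Rm=r.as_matrix(); print("tilt",np.degrees(np.arccos(-Rm[2,2])),"tool y z-comp",Rm[2,1], s['qpos'].round(3),s['gripper_force'], p)
print("up in tool",Rm.T[:,2].round(3))
```

```text
now rack [-2.000e-01 -4.995e+02  3.520e+01] F [-3.7  3.   5.7] w 0.0554 t 10.6667
 shift in present tool mm [ 0.5 -0.5  1.6]  in final tool mm [ 0.5 -0.5  1.6]  turn units [-0.02  0.04 -0.04]
tilt 30.24707050663386 tool y z-comp 0.0008801402984246198 [-0.747  0.446  1.968  0.316  0.213 -1.991] 33.1664764881134 [ 0.56875651 -0.39934346  0.03522507]
up in tool [-0.504  0.001 -0.864]
```

Request:
jog_arm(
  plan=[
    {"dx": -5, "dy": 0, "dz": -8.6, "ax": 0, "ay": 0, "az": 0, "grip": 0.5},
    {"dx": -14, "dy": 0, "dz": -24, "ax": 0, "ay": 0, "az": 0, "grip": 0.5},
    {"dx": -14, "dy": 0, "dz": -24, "ax": 0, "ay": 0, "az": 0, "grip": 0.5},
    {"dx": -14, "dy": 0, "dz": -24, "ax": 0, "ay": 0, "az": 0, "grip": 0.5},
    {"dx": -14, "dy": 0, "dz": -24, "ax": 0, "ay": 0, "az": 0, "grip": 0.5},
    {"dx": 0, "dy": 0, "dz": 0, "ax": 0, "ay": 0, "az": 0, "grip": 0.5},
    {"dx": 0, "dy": 0, "dz": 0, "ax": 0, "ay": 0, "az": 0, "grip": 0.5},
  ],
  grip_force=45,
)

```text
clock: 11.25
position: [0.5693, -0.3999, 0.157]
ee_rot: [0.249, 0.293, 0.92, -0.079]
contact_force: [-0.5, -0.1, -2.9]
width: 0.0548
gripper_force: 48.3
```

Run:
```python
from h import *
plan([.03,0,.16],30.2)
```

```text
now rack [ 3.000e-01 -5.001e+02  1.570e+02] F [-0.5 -0.1 -2.9] w 0.0548 t 11.25
 shift in present tool mm [ 246.7  410.3 -147.5]  in final tool mm [-27.2 500.1  12.3]  turn units [-3.22  0.02 -5.53]
```

Request:
jog_arm(
  plan=[
    {"dx": 17.6, "dy": 29.3, "dz": -10.5, "ax": 0, "ay": 0, "az": 0, "grip": 0.5},
    {"dx": 17.6, "dy": 29.3, "dz": -10.5, "ax": 0, "ay": 0, "az": 0, "grip": 0.5},
    {"dx": 17.6, "dy": 29.3, "dz": -10.5, "ax": 0, "ay": 0, "az": 0, "grip": 0.5},
    {"dx": 17.6, "dy": 29.3, "dz": -10.5, "ax": 0, "ay": 0, "az": 0, "grip": 0.5},
    {"dx": 17.6, "dy": 29.3, "dz": -10.5, "ax": 0, "ay": 0, "az": 0, "grip": 0.5},
    {"dx": 17.6, "dy": 29.3, "dz": -10.5, "ax": 0, "ay": 0, "az": 0, "grip": 0.5},
    {"dx": 17.6, "dy": 29.3, "dz": -10.5, "ax": 0, "ay": 0, "az": 0, "grip": 0.5},
    {"dx": 17.6, "dy": 29.3, "dz": -10.5, "ax": 0, "ay": 0, "az": 0, "grip": 0.5},
    {"dx": 17.6, "dy": 29.3, "dz": -10.5, "ax": 0, "ay": 0, "az": 0, "grip": 0.5},
    {"dx": 17.6, "dy": 29.3, "dz": -10.5, "ax": 0, "ay": 0, "az": 0, "grip": 0.5},
    {"dx": 17.6, "dy": 29.3, "dz": -10.5, "ax": 0, "ay": 0, "az": 0, "grip": 0.5},
    {"dx": 17.6, "dy": 29.3, "dz": -10.5, "ax": 0, "ay": 0, "az": 0, "grip": 0.5},
    {"dx": 0, "dy": 0, "dz": 0, "ax": -0.53, "ay": 0, "az": -0.92, "grip": 0.5},
    {"dx": 0, "dy": 0, "dz": 0, "ax": -0.53, "ay": 0, "az": -0.92, "grip": 0.5},
    {"dx": 0, "dy": 0, "dz": 0, "ax": -0.53, "ay": 0, "az": -0.92, "grip": 0.5},
    {"dx": 0, "dy": 0, "dz": 0, "ax": -0.53, "ay": 0, "az": -0.92, "grip": 0.5},
    {"dx": 0, "dy": 0, "dz": 0, "ax": -0.53, "ay": 0, "az": -0.92, "grip": 0.5},
    {"dx": 0, "dy": 0, "dz": 0, "ax": -0.53, "ay": 0, "az": -0.92, "grip": 0.5},
    {"dx": 0, "dy": 0, "dz": 0, "ax": 0, "ay": 0, "az": 0, "grip": 0.5},
  ],
)

```text
clock: 12.83
position: [0.5678, 0.0297, 0.1533]
ee_rot: [0.252, 0.051, 0.966, -0.012]
contact_force: [0.7, -0.5, -1.7]
width: 0.0552
gripper_force: 48.8
```

Run:
```python
from h import *
plan([.06,0,.158],30.2)
```

```text
now rack [ 21.6 -71.  153.3] F [ 0.7 -0.5 -1.7] w 0.0552 t 12.8333
 shift in present tool mm [-25.6  76.2   9.1]  in final tool mm [-35.6  71.   15.3]  turn units [-0.73 -0.17 -1.32]
```

Request:
jog_arm(
  plan=[
    {"dx": 0, "dy": 0, "dz": 0, "ax": -0.37, "ay": -0.08, "az": -0.66, "grip": 0.5},
    {"dx": 0, "dy": 0, "dz": 0, "ax": -0.37, "ay": -0.08, "az": -0.66, "grip": 0.5},
    {"dx": -9, "dy": 18, "dz": 3.5, "ax": 0, "ay": 0, "az": 0, "grip": 0.5},
    {"dx": -9, "dy": 18, "dz": 3.5, "ax": 0, "ay": 0, "az": 0, "grip": 0.5},
    {"dx": -9, "dy": 18, "dz": 3.5, "ax": 0, "ay": 0, "az": 0, "grip": 0.5},
    {"dx": -9, "dy": 17, "dz": 3.5, "ax": 0, "ay": 0, "az": 0, "grip": 0.5},
    {"dx": 0, "dy": 0, "dz": 0, "ax": 0, "ay": 0, "az": 0, "grip": 0.5},
    {"dx": 0, "dy": 0, "dz": 0, "ax": 0, "ay": 0, "az": 0, "grip": 0.5},
  ],
)

```text
clock: 13.5
position: [0.6052, 0.1036, 0.1601]
ee_rot: [0.259, -0.013, 0.966, 0.004]
contact_force: [-0.1, -0.3, -1.8]
width: 0.0548
gripper_force: 48.9
```

Run:
```python
from h import *
plan([.108,0,.150],30.2)
s,p,r=st(); print(s['qpos'].round(3))
```

```text
now rack [ 62.9   0.8 160.1] F [-0.1 -0.3 -1.8] w 0.0548 t 13.5
 shift in present tool mm [-34.    0.4  31.4]  in final tool mm [-33.9  -0.8  31.5]  turn units [-0.12 -0.03 -0.22]
[ 0.068  0.175  1.976 -0.045  0.468 -1.495]
```

Request:
jog_arm(
  plan=[
    {"dx": 0, "dy": 0, "dz": 0, "ax": -0.12, "ay": -0.7, "az": -0.22, "grip": 0.5},
    {"dx": -8.5, "dy": -0.2, "dz": 7.5, "ax": 0, "ay": 0, "az": 0, "grip": 0.5},
    {"dx": -8.5, "dy": -0.2, "dz": 7.5, "ax": 0, "ay": 0, "az": 0, "grip": 0.5},
    {"dx": -8.5, "dy": -0.2, "dz": 7.5, "ax": 0, "ay": 0, "az": 0, "grip": 0.5},
    {"dx": -8.5, "dy": -0.2, "dz": 7.5, "ax": 0, "ay": 0, "az": 0, "grip": 0.5},
    {"dx": 0, "dy": 0, "dz": 0, "ax": 0, "ay": 0, "az": 0, "grip": 0.5},
    {"dx": 0, "dy": 0, "dz": 0, "ax": 0, "ay": 0, "az": 0, "grip": 0.5},
  ],
)

```text
clock: 14.08
position: [0.6527, 0.104, 0.1566]
ee_rot: [0.296, -0.025, 0.955, 0.007]
contact_force: [0.5, 0.3, -2.4]
width: 0.0551
gripper_force: 48.9
```

Run:
```python
from h import *
plan([.108,0,.120],34.2)
im,K,E=get("wrist"); cv2.imwrite("pics/w6.png",im[:,:,::-1]); np.savez("w6.npz",im=im,K=K,E=E)
```

```text
now rack [110.3  -1.4 156.6] F [ 0.5  0.3 -2.4] w 0.0551 t 14.0833
 shift in present tool mm [22.6  1.4 28.9]  in final tool mm [22.5  1.4 29. ]  turn units [-0.01  0.04 -0.01]
```

View pics/w6.png

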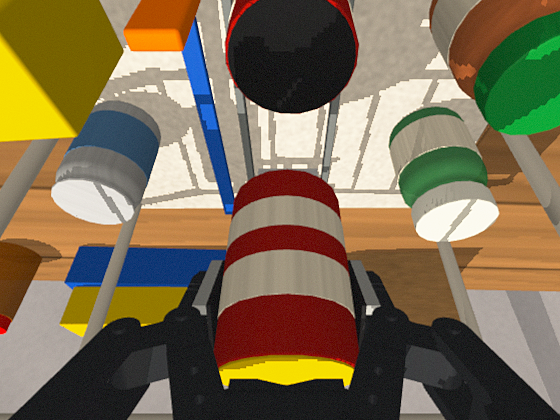

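The old tin's black lid is at (292,50), with its rear edge at row 112. The new tin is in hand, its bottom at row 175, clear of the lid.

Run:
```python
from h import *
d=np.load("w6.npz");K,E=d['K'],d['E']
for u,v in [(292,112),(226,50),(358,50)]: print((rk(onz(K,E,u,v,.096))*1000).round(1))
```

```text
[63.9  0.2 96. ]
[ 32.9 -27.2  96. ]
[33.  26.6 96. ]
```

Request:
jog_arm(
  plan=[
    {"dx": 10.5, "dy": 0.5, "dz": 15.5, "ax": 0, "ay": 0, "az": 0, "grip": 0.5},
    {"dx": 10.5, "dy": 0.5, "dz": 15.5, "ax": 0, "ay": 0, "az": 0, "grip": 0.5},
    {"dx": 10.5, "dy": 0.4, "dz": 15.5, "ax": 0, "ay": 0, "az": 0, "grip": 0.5},
    {"dx": 0, "dy": 0, "dz": 0, "ax": 0, "ay": 0.65, "az": 0, "grip": 0.5},
    {"dx": 9, "dy": 0, "dz": 15.5, "ax": 0, "ay": 0, "az": 0, "grip": 0.5},
    {"dx": 0, "dy": 0, "dz": 0, "ax": 0, "ay": 0, "az": 0, "grip": 0.5},
    {"dx": 0, "dy": 0, "dz": 0, "ax": 0, "ay": 0, "az": 0, "grip": 0.5},
  ],
)

```text
clock: 14.72
position: [0.6503, 0.1055, 0.0814]
ee_rot: [0.262, -0.025, 0.965, 0.006]
contact_force: [-0.5, -0.5, -1.8]
width: 0.0551
gripper_force: 48.9
```

Run:
```python
from h import *
plan([.108,0,.0475],30.2)
```

```text
now rack [108.    0.3  81.4] F [-0.5 -0.5 -1.8] w 0.0551 t 14.7167
 shift in present tool mm [17.1 -0.3 29.2]  in final tool mm [17.  -0.3 29.3]  turn units [-0.01  0.03 -0.  ]
```

Request:
jog_arm(
  plan=[
    {"dx": 5.5, "dy": 0, "dz": 9.3, "ax": 0, "ay": 0, "az": 0, "grip": 0.5},
    {"dx": 5.5, "dy": 0, "dz": 9.3, "ax": 0, "ay": 0, "az": 0, "grip": 0.5},
    {"dx": 5, "dy": 0, "dz": 9, "ax": 0, "ay": 0, "az": 0, "grip": 0.5},
    {"dx": 0, "dy": 0, "dz": 0, "ax": 0, "ay": 0, "az": 0, "grip": 0.5},
    {"dx": 0, "dy": 0, "dz": 0, "ax": 0, "ay": 0, "az": 0, "grip": 0.5},
  ],
)

```text
clock: 15.13
position: [0.6513, 0.1056, 0.0507]
ee_rot: [0.263, -0.025, 0.964, 0.006]
contact_force: [0.1, 1.4, -1.6]
width: 0.055
gripper_force: 48.9
```

Run:
```python
from h import *
plan([.096,0,.0475],30.2)
s,p,r=st(); print(s['qpos'].round(3))
```

```text
now rack [109.    0.3  50.7] F [ 0.1  1.4 -1.6] w 0.055 t 15.1333
 shift in present tool mm [12.8 -0.3 -3.8]  in final tool mm [12.8 -0.3 -3.7]  turn units [-0.01  0.05  0.  ]
[ 0.057  0.386  2.03  -0.016  0.192 -1.552]
```

Request:
jog_arm(
  plan=[
    {"dx": 1.2, "dy": -0.2, "dz": 2.1, "ax": 0, "ay": 0, "az": 0, "grip": 0.5},
    {"dx": 2.9, "dy": 0, "dz": -1.6, "ax": 0, "ay": 0, "az": 0, "grip": 0.5},
    {"dx": 2.9, "dy": 0, "dz": -1.6, "ax": 0, "ay": 0, "az": 0, "grip": 0.5},
    {"dx": 2.9, "dy": 0, "dz": -1.6, "ax": 0, "ay": 0, "az": 0, "grip": 0.5},
    {"dx": 2.6, "dy": 0, "dz": -1.5, "ax": 0, "ay": 0, "az": 0, "grip": 0.5},
    {"dx": 0, "dy": 0, "dz": 0, "ax": 0, "ay": 0, "az": 0, "grip": 0.5},
    {"dx": 0, "dy": 0, "dz": 0, "ax": 0, "ay": 0, "az": 0, "grip": 0.5},
  ],
)

```text
clock: 15.72
position: [0.6388, 0.1047, 0.0481]
ee_rot: [0.263, -0.025, 0.964, 0.006]
contact_force: [0.8, -0.1, -0.7]
width: 0.055
gripper_force: 48.9
```

Run:
```python
from h import *
plan([.096,0,.0475],30.2)
```

```text
now rack [96.4  0.1 48.1] F [ 0.8 -0.1 -0.7] w 0.055 t 15.7167
 shift in present tool mm [ 0.7 -0.1  0.3]  in final tool mm [ 0.7 -0.1  0.3]  turn units [-0.01  0.06  0.  ]
```

Request:
jog_arm(
  plan=[
    {"dx": 0.3, "dy": 0, "dz": 0.5, "ax": 0, "ay": 0, "az": 0, "grip": 0.5},
    {"dx": 0, "dy": 0, "dz": 0, "ax": 0, "ay": 0, "az": 0, "grip": 0.22},
    {"dx": 0, "dy": 0, "dz": 0, "ax": 0, "ay": 0, "az": 0, "grip": 0.22},
    {"dx": 0, "dy": 0, "dz": 0, "ax": 0, "ay": 0, "az": 0, "grip": 0.22},
    {"dx": 0, "dy": 0, "dz": 0, "ax": 0, "ay": 0, "az": 0, "grip": 0.22},
    {"dx": 0, "dy": 0, "dz": -10, "ax": 0, "ay": 0, "az": 0, "grip": 0.22},
    {"dx": 0, "dy": 0, "dz": -30, "ax": 0, "ay": 0, "az": 0, "grip": 0.22},
    {"dx": 0, "dy": 0, "dz": -38, "ax": 0, "ay": 0, "az": 0, "grip": 0.22},
    {"dx": 0, "dy": 0, "dz": -38, "ax": 0, "ay": 0, "az": 0, "grip": 0.22},
    {"dx": 0, "dy": 0, "dz": -38, "ax": 0, "ay": 0, "az": 0, "grip": 0.22},
    {"dx": 0, "dy": 0, "dz": -38, "ax": 0, "ay": 0, "az": 0, "grip": 0.22},
    {"dx": 0, "dy": 0, "dz": 0, "ax": 0, "ay": 0, "az": 0, "grip": 0.22},
  ],
)

```text
clock: 16.72
position: [0.5418, 0.1001, 0.221]
ee_rot: [0.269, -0.026, 0.963, 0.007]
contact_force: [0.5, 0.6, 0.7]
width: 0.0667
gripper_force: 0.0
```

Run:
```python
from h import *
plan([.03,-.057,.2],0,-90); plan([.03,-.057,.2],0,90)
im,K,E=get("wrist"); cv2.imwrite("pics/w7.png",im[:,:,::-1]); np.savez("w7.npz",im=im,K=K,E=E); print(st()[0]['qpos'].round(3))
```

```text
now rack [ -0.7   0.6 221. ] F [0.5 0.6 0.7] w 0.0667 t 16.7167
 shift in present tool mm [-15.3 -57.6  33.9]  in final tool mm [-57.6  30.7  21. ]  turn units [ 4.08  4.09 14.59]
now rack [ -0.7   0.6 221. ] F [0.5 0.6 0.7] w 0.0667 t 16.7167
 shift in present tool mm [-15.3 -57.6  33.9]  in final tool mm [ 57.6 -30.7  21. ]  turn units [ -4.09   4.08 -14.59]
[ 0.059  0.007  2.009 -0.007  0.582 -1.561]
```

View pics/w7.png

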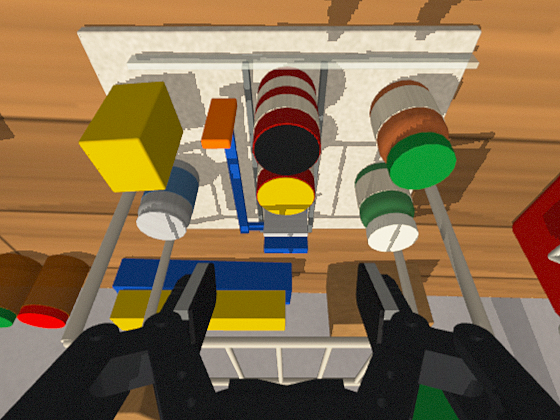

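All three stand correctly: black lid at (287,148), yellow lid at (286,192) right behind it, and the orange tab's top at about (217,142).

Run:
```python
from h import *
d=np.load("w7.npz");im,K,E=d['im'],d['K'],d['E']
hsv=cv2.cvtColor(im,cv2.COLOR_RGB2HSV)
m=cv2.inRange(hsv,(3,170,80),(14,255,255)); mm=np.zeros_like(m); mm[90:155,195:245]=m[90:155,195:245]
ys,xs=np.nonzero(mm); print(xs.min(),xs.max(),ys.min(),ys.max())
for v in range(ys.min(),ys.max()+1,4): print(v,xs[ys==v].min(),xs[ys==v].max(),hsv[v,int(xs[ys==v].mean())],end=' ')
print()
for u,v,z in [(202,132,.088),(230,132,.088),(202,147,.088),(229,147,.088),(287,148,.096),(287,172,.096),(286,214,.096),(257,192,.096),(314,192,.096)]: print((u,v),(rk(onz(K,E,u,v,z))*1000).round(1))
```

```text
201 236 99 148
99 212 235 [ 10 255 151] 103 211 236 [ 13 255 155] 107 210 236 [ 13 255 152] 111 209 235 [ 13 255 158] 115 208 235 [ 13 255 154] 119 207 234 [ 13 255 156] 123 206 233 [ 13 255 157] 127 205 233 [ 13 255 155] 131 204 232 [ 13 255 155] 135 203 231 [ 12 255 151] 139 202 231 [ 14 255 206] 143 228 230 [ 12 255 211] 147 203 229 [ 14 255 250] 
(202, 132) [ 20.8 -67.4  88. ]
(230, 132) [ 20.8 -45.2  88. ]
(202, 147) [ 36.3 -70.4  88. ]
(229, 147) [ 36.3 -48.   88. ]
(287, 148) [30.4  0.1 96. ]
(287, 172) [57.4  0.1 96. ]
(286, 214) [116.5  -0.7  96. ]
(257, 192) [ 83.4 -27.5  96. ]
(314, 192) [83.3 25.2 96. ]
```

Request:
jog_arm(
  plan=[
    {"dx": 0, "dy": 0, "dz": 0, "ax": 0, "ay": 0.95, "az": 0, "grip": 0.22},
    {"dx": 0, "dy": 0, "dz": 0, "ax": 0, "ay": 0.95, "az": 0, "grip": 0.22},
    {"dx": 0, "dy": 0, "dz": 0, "ax": 0, "ay": 0.95, "az": 0, "grip": 0.22},
    {"dx": 0, "dy": 0, "dz": 0, "ax": 0, "ay": 0.95, "az": 0, "grip": 0.22},
    {"dx": 0, "dy": 0, "dz": 0, "ax": 0, "ay": 0.95, "az": 0, "grip": 0.22},
    {"dx": 0, "dy": 0, "dz": 0, "ax": 0, "ay": 0.4, "az": 0, "grip": 0.35},
    {"dx": 0, "dy": -15, "dz": 0, "ax": 0, "ay": 0, "az": 0.95, "grip": 0.4},
    {"dx": 0, "dy": 0, "dz": 0, "ax": 0, "ay": 0, "az": 0.95, "grip": 0.4},
    {"dx": 0, "dy": 0, "dz": 0, "ax": 0, "ay": 0, "az": 0.95, "grip": 0.4},
    {"dx": 0, "dy": 0, "dz": 0, "ax": 0, "ay": 0, "az": 0.95, "grip": 0.4},
    {"dx": 0, "dy": 0, "dz": 0, "ax": 0, "ay": 0, "az": 0.95, "grip": 0.4},
    {"dx": 0, "dy": 0, "dz": 0, "ax": 0, "ay": 0, "az": 0.95, "grip": 0.4},
    {"dx": 0, "dy": 0, "dz": 0, "ax": 0, "ay": 0, "az": 0.95, "grip": 0.4},
    {"dx": 0, "dy": 0, "dz": 0, "ax": 0, "ay": 0, "az": 0.95, "grip": 0.4},
    {"dx": 0, "dy": 0, "dz": 0, "ax": 0, "ay": 0, "az": 0.95, "grip": 0.4},
    {"dx": 0, "dy": 0, "dz": 0, "ax": 0, "ay": 0, "az": 0.95, "grip": 0.4},
    {"dx": 0, "dy": 0, "dz": 0, "ax": 0, "ay": 0, "az": 0.95, "grip": 0.4},
    {"dx": 0, "dy": 0, "dz": 0, "ax": 0, "ay": 0, "az": 0.95, "grip": 0.4},
    {"dx": 0, "dy": 0, "dz": 0, "ax": 0, "ay": 0, "az": 0.95, "grip": 0.4},
    {"dx": 0, "dy": 0, "dz": 0, "ax": 0, "ay": 0, "az": 0.95, "grip": 0.4},
  ],
)

```text
clock: 18.43
position: [0.5418, 0.0847, 0.2114]
ee_rot: [-0.003, 0.623, 0.782, -0.003]
contact_force: [0.3, 0.9, -0.2]
width: 0.0511
gripper_force: 0.0
```

Run:
```python
from h import *
plan([.03,-.057,.13],0,-90)
```

```text
now rack [ -1.5 -14.8 211.4] F [ 0.3  0.9 -0.2] w 0.0511 t 18.4333
 shift in present tool mm [-47.1  24.5  81.1]  in final tool mm [-42.2  31.5  81.4]  turn units [-0.08  0.    1.65]
```

Request:
jog_arm(
  plan=[
    {"dx": 0, "dy": 0, "dz": 0, "ax": 0, "ay": 0, "az": 0.82, "grip": 0.45},
    {"dx": 0, "dy": 0, "dz": 0, "ax": -0.08, "ay": 0, "az": 0.82, "grip": 0.45},
    {"dx": -14.4, "dy": 11, "dz": 0, "ax": 0, "ay": 0, "az": 0, "grip": 0.45},
    {"dx": -14.4, "dy": 11, "dz": 0, "ax": 0, "ay": 0, "az": 0, "grip": 0.45},
    {"dx": -14.4, "dy": 11, "dz": 0, "ax": 0, "ay": 0, "az": 0, "grip": 0.45},
    {"dx": 0, "dy": 0, "dz": 30, "ax": 0, "ay": 0, "az": 0, "grip": 0.45},
    {"dx": 0, "dy": 0, "dz": 30, "ax": 0, "ay": 0, "az": 0, "grip": 0.45},
    {"dx": 0, "dy": 0, "dz": 22, "ax": 0, "ay": 0, "az": 0, "grip": 0.45},
    {"dx": 0, "dy": 0, "dz": 0, "ax": 0, "ay": 0, "az": 0, "grip": 0.45},
    {"dx": 0, "dy": 0, "dz": 0, "ax": 0, "ay": 0, "az": 0, "grip": 0.45},
  ],
)

```text
clock: 19.27
position: [0.5777, 0.0426, 0.1293]
ee_rot: [-0.0, 0.686, 0.727, -0.001]
contact_force: [-0.3, -0.6, 1.3]
width: 0.0474
gripper_force: 0.0
```

Run:
```python
from h import *
plan([.032,-.0575,.058],0,-90)
```

```text
now rack [ 32.1 -58.6 129.3] F [-0.3 -0.6  1.3] w 0.0474 t 19.2667
 shift in present tool mm [ 1.2 -0.  71.3]  in final tool mm [ 1.1 -0.1 71.3]  turn units [-0.01  0.    0.05]
```

Request:
jog_arm(
  plan=[
    {"dx": 0.5, "dy": 0, "dz": 20, "ax": 0, "ay": 0, "az": 0, "grip": 0.45},
    {"dx": 0.5, "dy": 0, "dz": 20, "ax": 0, "ay": 0, "az": 0, "grip": 0.45},
    {"dx": 0, "dy": 0, "dz": 20, "ax": 0, "ay": 0, "az": 0, "grip": 0.45},
    {"dx": 0, "dy": 0, "dz": 11, "ax": 0, "ay": 0, "az": 0, "grip": 0.45},
    {"dx": 0, "dy": 0, "dz": 0, "ax": 0, "ay": 0, "az": 0, "grip": 0.45},
    {"dx": 0, "dy": 0, "dz": 0, "ax": 0, "ay": 0, "az": 0, "grip": 0.95},
    {"dx": 0, "dy": 0, "dz": 0, "ax": 0, "ay": 0, "az": 0, "grip": 0.95},
    {"dx": 0, "dy": 0, "dz": 0, "ax": 0, "ay": 0, "az": 0, "grip": 0.95},
    {"dx": 0, "dy": 0, "dz": 0, "ax": 0, "ay": 0, "az": 0, "grip": 0.95},
    {"dx": 0, "dy": 0, "dz": 0, "ax": 0, "ay": 0, "az": 0, "grip": 0.95},
    {"dx": 0, "dy": 0, "dz": 0, "ax": 0, "ay": 0, "az": 0, "grip": 0.95},
  ],
  grip_force=40,
)

```text
clock: 20.18
position: [0.578, 0.0443, 0.0613]
ee_rot: [0.001, 0.686, 0.728, 0.001]
contact_force: [-3.0, -1.0, 5.5]
width: 0.009
gripper_force: 42.6
```

Run:
```python
from h import *
plan([.0,-.0575,.058],0,-90)
```

```text
now rack [ 32.5 -57.   61.3] F [-3.  -1.   5.5] w 0.009 t 20.1833
 shift in present tool mm [ -0.3 -32.5   3.2]  in final tool mm [ -0.5 -32.5   3.3]  turn units [0.03 0.01 0.05]
```

Request:
jog_arm(
  plan=[
    {"dx": 0, "dy": -3, "dz": 0, "ax": 0, "ay": 0, "az": 0, "grip": 0.95},
    {"dx": 0, "dy": -4, "dz": 0, "ax": 0, "ay": 0, "az": 0, "grip": 0.95},
    {"dx": 0, "dy": -4, "dz": 0, "ax": 0, "ay": 0, "az": 0, "grip": 0.95},
    {"dx": 0, "dy": -4, "dz": 0, "ax": 0, "ay": 0, "az": 0, "grip": 0.95},
    {"dx": 0, "dy": -4, "dz": 0, "ax": 0, "ay": 0, "az": 0, "grip": 0.95},
    {"dx": 0, "dy": -4, "dz": 0, "ax": 0, "ay": 0, "az": 0, "grip": 0.95},
  ],
)

```text
clock: 20.68
position: [0.5607, 0.0433, 0.0613]
ee_rot: [0.005, 0.686, 0.727, 0.005]
contact_force: [9.2, 2.0, -2.0]
width: 0.0094
gripper_force: 41.9
```

Request:
jog_arm(
  plan=[
    {"dx": 0, "dy": -4, "dz": 0, "ax": 0, "ay": 0, "az": 0, "grip": 0.95},
    {"dx": 0, "dy": -4, "dz": 0, "ax": 0, "ay": 0, "az": 0, "grip": 0.95},
    {"dx": 0, "dy": -4, "dz": 0, "ax": 0, "ay": 0, "az": 0, "grip": 0.95},
    {"dx": 0, "dy": -3, "dz": 0, "ax": 0, "ay": 0, "az": 0, "grip": 0.95},
    {"dx": 0, "dy": -3, "dz": 0, "ax": 0, "ay": 0, "az": 0, "grip": 0.95},
    {"dx": 0, "dy": -3, "dz": 0, "ax": 0, "ay": 0, "az": 0, "grip": 0.95},
    {"dx": 0, "dy": -2, "dz": 0, "ax": 0, "ay": 0, "az": 0, "grip": 0.95},
    {"dx": 0, "dy": -2, "dz": 0, "ax": 0, "ay": 0, "az": 0, "grip": 0.95},
    {"dx": 0, "dy": -2, "dz": 0, "ax": 0, "ay": 0, "az": 0, "grip": 0.95},
  ],
)

```text
clock: 21.43
position: [0.5338, 0.0418, 0.0613]
ee_rot: [0.005, 0.686, 0.727, 0.005]
contact_force: [9.9, 2.8, -2.0]
width: 0.0091
gripper_force: 41.9
```

Run:
```python
from h import *
plan([-.05,-.0575,.061],0,-90)
```

```text
now rack [-11.7 -57.1  61.3] F [ 9.9  2.8 -2. ] w 0.0091 t 21.4333
 shift in present tool mm [ -0.2 -38.3  -0.2]  in final tool mm [ -0.4 -38.3   0.3]  turn units [0.13 0.01 0.05]
```

Request:
jog_arm(
  plan=[
    {"dx": 0, "dy": -2, "dz": 0, "ax": 0, "ay": 0, "az": 0, "grip": 0.95},
    {"dx": 0, "dy": -2, "dz": 0, "ax": 0, "ay": 0, "az": 0, "grip": 0.95},
    {"dx": 0, "dy": -2, "dz": 0, "ax": 0, "ay": 0, "az": 0, "grip": 0.95},
    {"dx": 0, "dy": -2, "dz": 0, "ax": 0, "ay": 0, "az": 0, "grip": 0.95},
    {"dx": 0, "dy": -1, "dz": 0, "ax": 0, "ay": 0, "az": 0, "grip": 0.95},
    {"dx": 0, "dy": -1, "dz": 0, "ax": 0, "ay": 0, "az": 0, "grip": 0.95},
    {"dx": 0, "dy": -1, "dz": 0, "ax": 0, "ay": 0, "az": 0, "grip": 0.95},
  ],
)

```text
clock: 22.02
position: [0.5229, 0.0412, 0.0613]
ee_rot: [0.005, 0.686, 0.727, 0.005]
contact_force: [9.7, 1.2, -1.5]
width: 0.0092
gripper_force: 41.9
```

Request:
jog_arm(
  plan=[
    {"dx": 0, "dy": -1, "dz": 0, "ax": 0, "ay": 0, "az": 0, "grip": 0.95},
    {"dx": 0, "dy": -1, "dz": 0, "ax": 0, "ay": 0, "az": 0, "grip": 0.95},
    {"dx": 0, "dy": -1, "dz": 0, "ax": 0, "ay": 0, "az": 0, "grip": 0.95},
  ],
)

```text
clock: 22.27
position: [0.5199, 0.041, 0.0613]
ee_rot: [0.005, 0.686, 0.727, 0.005]
contact_force: [9.9, 2.4, -1.4]
width: 0.0094
gripper_force: 42.0
```

Request:
jog_arm(
  plan=[
    {"dx": 0, "dy": -1, "dz": 0, "ax": 0, "ay": 0, "az": 0, "grip": 0.95},
    {"dx": 0, "dy": -1, "dz": 0, "ax": 0, "ay": 0, "az": 0, "grip": 0.95},
  ],
)

```text
clock: 22.43
position: [0.5179, 0.0409, 0.0613]
ee_rot: [0.005, 0.686, 0.727, 0.005]
contact_force: [8.4, 2.0, -2.0]
width: 0.009
gripper_force: 42.0
```

Request:
jog_arm(
  plan=[
    {"dx": 0, "dy": -1, "dz": 0, "ax": 0, "ay": 0, "az": 0, "grip": 0.95},
    {"dx": 0, "dy": -1, "dz": 0, "ax": 0, "ay": 0, "az": 0, "grip": 0.95},
  ],
)

```text
clock: 22.6
position: [0.5159, 0.0408, 0.0613]
ee_rot: [0.005, 0.686, 0.727, 0.005]
contact_force: [9.6, 2.1, -0.7]
width: 0.0096
gripper_force: 42.0
```

Request:
jog_arm(
  plan=[
    {"dx": 0, "dy": -1, "dz": 0, "ax": 0, "ay": 0, "az": 0, "grip": 0.95},
    {"dx": 0, "dy": -1, "dz": 0, "ax": 0, "ay": 0, "az": 0, "grip": 0.95},
  ],
)

```text
clock: 22.77
position: [0.5139, 0.0407, 0.0613]
ee_rot: [0.005, 0.686, 0.727, 0.005]
contact_force: [8.7, 1.5, -2.0]
width: 0.009
gripper_force: 42.0
```

Request:
jog_arm(
  plan=[
    {"dx": 0, "dy": -1, "dz": 0, "ax": 0, "ay": 0, "az": 0, "grip": 0.95},
    {"dx": 0, "dy": -1, "dz": 0, "ax": 0, "ay": 0, "az": 0, "grip": 0.95},
  ],
)

```text
clock: 22.93
position: [0.512, 0.0406, 0.0613]
ee_rot: [0.005, 0.686, 0.727, 0.005]
contact_force: [10.0, 2.3, -0.9]
width: 0.0091
gripper_force: 42.0
```

Request:
jog_arm(
  plan=[
    {"dx": 0, "dy": -1, "dz": 0, "ax": 0, "ay": 0, "az": 0, "grip": 0.95},
    {"dx": 0, "dy": -1, "dz": 0, "ax": 0, "ay": 0, "az": 0, "grip": 0.95},
  ],
)

```text
clock: 23.1
position: [0.5099, 0.0405, 0.0613]
ee_rot: [0.005, 0.686, 0.727, 0.005]
contact_force: [8.6, 2.1, -1.1]
width: 0.009
gripper_force: 42.0
```

Request:
jog_arm(
  plan=[
    {"dx": 0, "dy": -1, "dz": 0, "ax": 0, "ay": 0, "az": 0, "grip": 0.95},
    {"dx": 0, "dy": -1, "dz": 0, "ax": 0, "ay": 0, "az": 0, "grip": 0.95},
  ],
)

```text
clock: 23.27
position: [0.5085, 0.0404, 0.0614]
ee_rot: [0.005, 0.686, 0.727, 0.005]
contact_force: [11.0, 2.3, -2.3]
width: 0.009
gripper_force: 42.1
```

Request:
jog_arm(
  plan=[
    {"dx": 0, "dy": -1, "dz": 0, "ax": 0, "ay": 0, "az": 0, "grip": 0.95},
  ],
)

```text
clock: 23.35
position: [0.5077, 0.0403, 0.0614]
ee_rot: [0.006, 0.686, 0.727, 0.006]
contact_force: [11.7, 2.5, -3.3]
width: 0.0093
gripper_force: 42.2
```

Request:
jog_arm(
  plan=[
    {"dx": 0, "dy": -1, "dz": 0, "ax": 0, "ay": 0, "az": 0, "grip": 0.95},
  ],
)

```text
clock: 23.43
position: [0.5069, 0.0403, 0.0613]
ee_rot: [0.006, 0.686, 0.727, 0.006]
contact_force: [10.0, 3.6, -3.7]
width: 0.0092
gripper_force: 42.3
```

Run:
```python
from h import *
plan([-.05,-.0575,.061],0,-90)
im,K,E=get("wrist"); np.savez("w8.npz",im=im,K=K,E=E)
im,K,E=get("top"); np.savez("top3.npz",im=im,K=K,E=E)
fs=[]
for i in range(3): get("top"); fs.append(np.round(sensors.get_state()['contact_force'],1))
print(fs)
```

```text
now rack [-38.7 -57.2  61.3] F [10.   3.6 -3.7] w 0.0092 t 23.4333
 shift in present tool mm [ -0.2 -11.4   0.2]  in final tool mm [ -0.3 -11.3   0.3]  turn units [0.15 0.   0.05]
[array([10. ,  2.8, -3.1]), array([10.8,  2.7, -2.6]), array([10.3,  2.9, -2.6])]
```

Request:
jog_arm(
  plan=[
    {"dx": 0, "dy": -1, "dz": 0, "ax": 0, "ay": 0, "az": 0, "grip": 0.95},
  ],
)

```text
clock: 23.77
position: [0.5061, 0.0403, 0.0614]
ee_rot: [0.006, 0.686, 0.727, 0.006]
contact_force: [12.0, 2.7, -2.8]
width: 0.0091
gripper_force: 42.3
```

Request:
jog_arm(
  plan=[
    {"dx": 0, "dy": -1, "dz": 0, "ax": 0, "ay": 0, "az": 0, "grip": 0.95},
  ],
)

```text
clock: 23.85
position: [0.5051, 0.0402, 0.0613]
ee_rot: [0.006, 0.686, 0.727, 0.006]
contact_force: [10.6, 2.3, -3.2]
width: 0.0092
gripper_force: 42.3
```

Run:
```python
from h import *
plan([-.05,-.0575,.061],0,-90)
fs=[]
for i in range(6): get("top"); fs.append(sensors.get_state()['contact_force'])
print(np.mean(fs,0).round(2),np.std(fs,0).round(2))
```

```text
now rack [-40.5 -57.2  61.3] F [10.6  2.3 -3.2] w 0.0092 t 23.85
 shift in present tool mm [-0.2 -9.5  0.2]  in final tool mm [-0.3 -9.5  0.3]  turn units [0.15 0.   0.05]
[10.31  2.88 -2.73] [0.53 0.44 0.52]
```

Request:
jog_arm(
  plan=[
    {"dx": 0, "dy": -1, "dz": 0, "ax": 0, "ay": 0, "az": 0, "grip": 0.95},
  ],
)

```text
clock: 24.23
position: [0.5041, 0.0401, 0.0614]
ee_rot: [0.006, 0.686, 0.727, 0.006]
contact_force: [11.1, 2.4, -2.8]
width: 0.0094
gripper_force: 42.4
```

Request:
jog_arm(
  plan=[
    {"dx": 0, "dy": -1, "dz": 0, "ax": 0, "ay": 0, "az": 0, "grip": 0.95},
  ],
)

```text
clock: 24.32
position: [0.5031, 0.0401, 0.0613]
ee_rot: [0.006, 0.686, 0.727, 0.006]
contact_force: [10.9, 2.3, -3.0]
width: 0.0093
gripper_force: 42.4
```

Run:
```python
from h import *
plan([-.05,-.0575,.061],0,-90)
fs=[]
for i in range(6): get("top"); fs.append(sensors.get_state()['contact_force'])
print(np.mean(fs,0).round(2),np.std(fs,0).round(2))
```

```text
now rack [-42.5 -57.2  61.3] F [10.9  2.3 -3. ] w 0.0093 t 24.3167
 shift in present tool mm [-0.2 -7.5  0.2]  in final tool mm [-0.3 -7.5  0.3]  turn units [0.15 0.   0.05]
[10.89  2.82 -3.  ] [0.37 0.35 0.35]
```

Request:
jog_arm(
  plan=[
    {"dx": 0, "dy": -1, "dz": 0, "ax": 0, "ay": 0, "az": 0, "grip": 0.95},
  ],
)

```text
clock: 24.7
position: [0.5022, 0.0401, 0.0614]
ee_rot: [0.006, 0.686, 0.727, 0.006]
contact_force: [12.5, 3.3, -3.9]
width: 0.0094
gripper_force: 42.4
```

Request:
jog_arm(
  plan=[
    {"dx": 0, "dy": -1, "dz": 0, "ax": 0, "ay": 0, "az": 0, "grip": 0.95},
  ],
)

```text
clock: 24.78
position: [0.5015, 0.04, 0.0614]
ee_rot: [0.006, 0.686, 0.727, 0.006]
contact_force: [12.6, 2.7, -4.1]
width: 0.0093
gripper_force: 42.6
```

Run:
```python
from h import *
plan([-.05,-.0575,.061],0,-90)
fs=[]
for i in range(6): get("top"); fs.append(sensors.get_state()['contact_force'])
print(np.mean(fs,0).round(2),np.std(fs,0).round(2))
def lids(f):
    d=np.load(f) if isinstance(f,str) else f
    return d
d=np.load("top3.npz");im,K,E=d['im'],d['K'],d['E']
hsv=cv2.cvtColor(im,cv2.COLOR_RGB2HSV)
for nm,lo,hi in (("blk",(0,0,0),(180,255,60)),("yel",(22,140,100),(35,255,255)),("blue",(105,150,40),(125,255,255))):
    m=cv2.inRange(hsv,lo,hi); n,l,s,c=cv2.connectedComponentsWithStats(m)
    for i in range(1,n):
        if s[i,4]>15 and 195<c[i][0]<260 and 150<c[i][1]<262: print(nm,s[i],(rk(onz(K,E,*c[i],.096))*1000).round(1))
```

```text
now rack [-44.1 -57.2  61.4] F [12.6  2.7 -4.1] w 0.0093 t 24.7833
 shift in present tool mm [-0.2 -5.9  0.3]  in final tool mm [-0.3 -5.9  0.4]  turn units [0.16 0.   0.04]
[11.27  2.79 -3.83] [0.62 0.17 0.28]
blk [209 228  17  18 236] [30.6  0.7 96. ]
blk [235 246   7   4  18] [ -2.1 -59.5  96. ]
yel [208 209  18  17 255] [85.9  0.5 96. ]
blue [213 192  13   4  51] [152.1  -8.8  96. ]
blue [229 193  11   6  35] [147.  -54.4  96. ]
blue [238 203   4  42 120] [ 68.2 -63.5  96. ]
```

Request:
jog_arm(
  plan=[
    {"dx": 0, "dy": -1, "dz": 0, "ax": 0, "ay": 0, "az": 0, "grip": 0.95},
  ],
)

```text
clock: 25.17
position: [0.5008, 0.04, 0.0614]
ee_rot: [0.006, 0.686, 0.727, 0.006]
contact_force: [12.2, 3.8, -4.4]
width: 0.0088
gripper_force: 42.8
```

Request:
jog_arm(
  plan=[
    {"dx": 0, "dy": -0.8, "dz": 0, "ax": 0, "ay": 0, "az": 0, "grip": 0.95},
  ],
)

```text
clock: 25.25
position: [0.5003, 0.0399, 0.0614]
ee_rot: [0.006, 0.686, 0.727, 0.007]
contact_force: [13.8, 3.5, -5.4]
width: 0.0092
gripper_force: 43.0
```

Run:
```python
from h import *
plan([-.05,-.0575,.061],0,-90)
fs=[]
for i in range(6): im,K,E=get("top"); fs.append(sensors.get_state()['contact_force'])
print(np.mean(fs,0).round(2),np.std(fs,0).round(2))
hsv=cv2.cvtColor(im,cv2.COLOR_RGB2HSV)
for nm,lo,hi in (("blk",(0,0,0),(180,255,60)),("yel",(22,140,100),(35,255,255))):
    m=cv2.inRange(hsv,lo,hi); n,l,s,c=cv2.connectedComponentsWithStats(m)
    for i in range(1,n):
        if s[i,4]>15 and 195<c[i][0]<260 and 150<c[i][1]<262: print(nm,s[i],(rk(onz(K,E,*c[i],.096))*1000).round(1))
```

```text
now rack [-45.3 -57.2  61.4] F [13.8  3.5 -5.4] w 0.0092 t 25.25
 shift in present tool mm [-0.2 -4.7  0.3]  in final tool mm [-0.3 -4.7  0.4]  turn units [0.17 0.   0.04]
[12.47  3.02 -4.87] [0.31 0.76 0.49]
blk [209 230  17  17 236] [26.8  0.7 96. ]
blk [236 249   6   4  19] [-10.6 -60.   96. ]
yel [208 210  18  18 255] [82.   0.4 96. ]
```

The press is about 4 N above the 9.5 N drag. I'll relax the arm's stored pull, then release.

Request:
jog_arm(
  plan=[
    {"dx": 0, "dy": 1.5, "dz": 0, "ax": 0, "ay": 0, "az": 0, "grip": 0.95},
    {"dx": 0, "dy": 1.5, "dz": 0, "ax": 0, "ay": 0, "az": 0, "grip": 0.95},
    {"dx": 0, "dy": 1, "dz": 0, "ax": 0, "ay": 0, "az": 0, "grip": 0.95},
    {"dx": 0, "dy": 0, "dz": 0, "ax": 0, "ay": 0, "az": 0, "grip": 0.95},
  ],
)

```text
clock: 25.88
position: [0.5001, 0.0399, 0.0612]
ee_rot: [0.004, 0.686, 0.727, 0.003]
contact_force: [5.8, 1.5, 4.7]
width: 0.0094
gripper_force: 42.5
```

Request:
jog_arm(
  plan=[
    {"dx": 0, "dy": 1.2, "dz": 0, "ax": 0, "ay": 0, "az": 0, "grip": 0.95},
    {"dx": 0, "dy": 1.2, "dz": 0, "ax": 0, "ay": 0, "az": 0, "grip": 0.95},
    {"dx": 0, "dy": 0, "dz": 0, "ax": 0, "ay": 0, "az": 0, "grip": 0.95},
  ],
)

```text
clock: 26.13
position: [0.5, 0.0399, 0.0612]
ee_rot: [0.002, 0.686, 0.727, 0.002]
contact_force: [1.0, 1.5, 9.3]
width: 0.0092
gripper_force: 43.0
```

Request:
jog_arm(
  plan=[
    {"dx": 0, "dy": 0, "dz": 0, "ax": 0, "ay": 0, "az": 0, "grip": 0.6},
    {"dx": 0, "dy": 0, "dz": 0, "ax": 0, "ay": 0, "az": 0, "grip": 0.6},
    {"dx": 0, "dy": 0, "dz": 0, "ax": 0, "ay": 0, "az": 0, "grip": 0.6},
    {"dx": 0, "dy": 0, "dz": 0, "ax": 0, "ay": 0, "az": 0, "grip": 0.6},
    {"dx": 0, "dy": 0, "dz": 0, "ax": 0, "ay": 0, "az": 0, "grip": 0.6},
    {"dx": 0, "dy": 0, "dz": -10, "ax": 0, "ay": 0, "az": 0, "grip": 0.6},
    {"dx": 0, "dy": 0, "dz": -20, "ax": 0, "ay": 0, "az": 0, "grip": 0.6},
    {"dx": 0, "dy": 0, "dz": -30, "ax": 0, "ay": 0, "az": 0, "grip": 0.6},
    {"dx": 0, "dy": 0, "dz": -40, "ax": 0, "ay": 0, "az": 0, "grip": 0.6},
    {"dx": 0, "dy": 0, "dz": -40, "ax": 0, "ay": 0, "az": 0, "grip": 0.6},
    {"dx": 0, "dy": 0, "dz": 0, "ax": 0, "ay": 0, "az": 0, "grip": 0.6},
    {"dx": 0, "dy": 0, "dz": 0, "ax": 0, "ay": 0, "az": 0, "grip": 0.6},
  ],
)

```text
clock: 27.13
position: [0.5, 0.0398, 0.202]
ee_rot: [0.003, 0.686, 0.728, 0.002]
contact_force: [-0.8, -0.9, 0.6]
width: 0.0344
gripper_force: 0.0
```

Run:
```python
from h import *
s=st()[0]; print(s['clock'],s['contact_force'],s['width'])
for k in ("top","wrist"):
  im,K,E=get(k)
  hsv=cv2.cvtColor(im,cv2.COLOR_RGB2HSV)
  for nm,lo,hi,z in (("blk",(0,0,0),(180,255,60),.096),("yel",(22,140,100),(35,255,255),.096),("tab",(3,170,80),(14,255,255),.088)):
    m=cv2.inRange(hsv,lo,hi); n,l,st_,c=cv2.connectedComponentsWithStats(m)
    for i in range(1,n):
        if st_[i,4]>12:
            q=(rk(onz(K,E,*c[i],z))*1000).round(1)
            if -80<q[0]<140 and -75<q[1]<40: print(k,nm,st_[i],q)
```

```text
27.1333 [-0.78039684 -0.89049785  0.64600567] 0.03443455125307787
top blk [209 230  18  17 246] [26.5 -0.3 96. ]
top blk [226 238  11  14  54] [  2.8 -43.3  96. ]
top yel [208 209  18  19 256] [82.1  0.4 96. ]
wrist blk [ 352   91   72   73 4094] [28.8  0.3 96. ]
wrist blk [347 134   6  13  19] [ 1.4 -9.2 96. ]
wrist blk [335 154  21   1  21] [ -0.9 -19.9  96. ]
wrist yel [ 427   92   75   73 4167] [84.8 -0.4 96. ]
wrist tab [281 169  13  45 305] [-44.3 -47.2  88. ]
```

```bash
python3 -c "
from rig import manip; print(manip.sign_off())"
```

```text
the job is handed in; nothing more can be done
None
```

I handed the job in at about 27 s. The old tin stands at the front stop (x ≈ 28 mm) with the new tin behind it (x ≈ 84 mm) and the back-stop pressing on it with an estimated 4 N. The gripper is clear and I saw no contact with the other items; the sign-off gave no verdict.

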